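# Swap the plaster model in the clamping station and start it

## Task

Take the finished plaster model out of the clamping station's nest and set it flat in the white tray, then set the new model with the full tooth arch, the one standing among the jars, flat in the nest and push the clamp's black paddle down until it snaps over and stays down on the model. Last, press the round start key until it clicks and stays in. Do not drop the models, do not press the square stop key, and leave the jars, the tub and the bottle standing where they are.

Things in the scene. Friction and masses are not known exactly. Their poses are not given: they have to be found in the camera images.
- station: Flat aluminium clamping station fixed to the bench: deck 130 (x) by 300 (y) mm, deck top 20 mm above the bench. Origin: centre of its underside, on the bench. In its own frame: nest centred at y = -50 mm; clamp post (two cheeks, 30 mm wide in x, up to 76 mm above the bench) with the hinge at y = +40 mm, 66 mm above the bench; clamp handle beyond it towards +y; start and stop key at y = -124 mm. Yaw varies.
- nest (a point): Centre of the nest's floor, on the deck (20 mm above the bench), axes as the station's. The nest is a pocket 51 mm (x) by 65 mm (y) between dark steel fences 6 mm thick and 8 mm high; the two fences across x (at x = -28.5 and +28.5 mm) have a 33 mm gap in the middle for the fingers. A model fits with 2.5 mm play all round, its 46 mm side along the station's x, either way round.
- clamp_arm: Steel clamp arm, 95 mm long, hinged about the station's x axis. Origin: on the hinge. While open it stands nearly upright (leaning 0.2 rad away from the nest, top about 160 mm above the bench, clear of the space over the nest); it is geared to the handle and swings down over the nest as the handle is pressed, and its rubber foot then bears on the middle of the model's top.
- clamp_handle (a joint): Angle of the clamp handle, rad: 0 up and open, 0.8 fully down and clamped. Over-centre spring: straight down on the paddle it takes about 5 N to move off, 8 to 9 N at the peak (about 0.15 rad), less and less until none at 0.4, then it snaps down to the stop (about 0.79 with a model in the nest) by itself and stays; let go before 0.4 it springs back up.
- handle_pad (a point): Centre of the top face of the handle's black paddle (32 by 36 mm, 7 mm thick), 76 mm from the hinge towards the station's +y. Open it is about 105 mm above the bench, sloping 0.5 rad up away from the hinge; clamped about 47 mm above the bench, sloping 0.3 rad down. Press it from above, straight down.
- start_key (a joint): Travel of the round start key, m: 0 out, 0.005 fully in. Snap key: takes about 3.5 N to move off, 6 N at the peak (0.001), less and less until none at 0.0025, then snaps in by itself and stays in.
- start_top (a point): Centre of the round grey start key's top (26 mm diameter), 37 mm above the bench while out; on the robot's side of the station's key end (station x = -30 mm).
- stop_key (a joint): Travel of the square stop key, m: 0 out, 0.005 in, springs back. To be left alone.
- stop_top (a point): Centre of the square grey stop key's top (24 by 24 mm), 37 mm above the bench; 60 mm from the start key towards the station's +x.
- model_done: Finished plaster model, 160 g, with teeth along one long side only; starts in the nest. Base block 46 (x) by 60 (y) by 26 mm high with flat upright sides, teeth to 36 mm above its underside. Origin: centre of its underside.
- model_new: New plaster model, 170 g, with a full horseshoe arch of teeth; starts on the bench, left or right of the station, among jars. Base block 46 (x) by 60 (y) by 26 mm high with flat upright sides, teeth to 36 mm above its underside. Origin: centre of its underside. Jars stand close to its y ends; the two x sides (46 mm apart) are free for the fingers.
- tray: Low white tray fixed to the bench, 160 (x) by 130 (y) mm outside, walls 4 mm thick and 18 mm high, floor 4 mm thick. Origin: centre of its underside, on the bench. On the other side of the station from the new model.
- jar_a: White jar with brass lid, 34 mm diameter, 45 mm high, origin under its centre. Bystander.
- jar_b: As jar_a, the other one. Bystander.
- bottle: White bottle, 32 mm diameter, 100 mm high, origin under its centre; stands behind one of the jars, near the new model. Bystander.
- stand: Upright steel stand fixed to the bench: pole 14 mm diameter, 312 mm high, round foot 70 mm diameter and 12 mm high. Origin under its centre. Stands on the left, beyond the station, as an obstacle.
- tub: Clear tub with white lid, 48 mm diameter, 55 mm high, origin under its centre; stands on the robot's side of the station. Bystander.
There are look-alikes about, which are no part of the job. What is shaped like the model_done but blue or green is not meant. Of the things like the tray, leave any that is green; of the rest the smaller one is meant.

How it is judged:
On the way, in this order (a step that is already met when the one before it is completed fails the run):
1. the finished model lies flat in the tray, let go (x of model_done in the frame of tray between -0.06 and 0.06 m and y of model_done in the frame of tray between -0.047 and 0.047 m and z of model_done in the frame of tray below 0.01 m and angle between model_done's own z axis and vertical below 0.1 rad and contact force between the fingers and model_done below 0.1 N and linear speed of model_done below 0.03 m/s), for 0.2 s.
2. the new model stands flat in the nest, let go (horizontal distance between model_new and nest below 0.006 m and z of model_new in the frame of nest below 0.003 m and angle between the x axis of model_new and the x axis of station, either way round below 0.15 rad and angle between model_new's own z axis and vertical below 0.1 rad and contact force between the fingers and model_new below 0.1 N and linear speed of model_new below 0.03 m/s), for 0.2 s.
3. the clamp has snapped over and bears on the new model (value of joint clamp_handle above 0.72 rad and contact force between clamp_arm and model_new above 0.5 N), for 0.2 s.
4. the start key has clicked in (value of joint start_key above 0.004 m), for 0.2 s.
At the end, for the whole second after the job is handed in: Finished model flat (0.1 rad) on the tray's floor; new model flat in the nest (6 mm, 0.15 rad, either way round), both let go and at rest; clamp handle past 0.72 rad with the clamp bearing on the new model (over 0.5 N); start key over 4 mm in, stop key out (under 2 mm) (all of step 1 and all of step 2 and all of step 3 and value of joint start_key above 0.004 m and value of joint stop_key below 0.002 m); the robot touches nothing.
It fails at once if a jar, the tub or the bottle is shifted over 20 mm or tipped over 0.3 rad (distance of any of jar_a, jar_b, bottle, tub from where it was at the start of the episode above 0.02 m or angle between any of jar_a, jar_b, bottle, tub's own z axis and vertical above 0.3 rad).
It fails at once if the stop key is pressed over 3 mm (value of joint stop_key above 0.003 m).
It fails at once if a model falls freely, faster than 0.7 m/s (dropped from over 25 mm) ((contact force between anything else and model_new below 0.1 N and linear speed of model_new above 0.7 m/s) or (contact force between anything else and model_done below 0.1 N and linear speed of model_done above 0.7 m/s)).
It also fails if it takes over 70 s, if anything falls off the work surface, if the arm or the gripper's body presses on something with over 40 N, if the wrist force passes 120 N, or if a joint passes its speed limit or range.

## Robot

A 6-joint arm with a two-finger parallel gripper is mounted at the origin on the work surface. World frame = base frame: x ahead of the robot, y to its left, z up, the work surface at z = 0. Lengths are in m, angles in rad, forces in N, time in s.
With the tool pointing down it reaches from about 0.375 to 0.975 m from the base axis. Payload 3.8 kg.
Tool frame: the origin (TCP) lies midway between the tips of the shut fingers; the grasp point (between the pads) lies bot.grasp_offset behind it (bot.grasp_offset is the distance from the TCP to the grasp point, in m); z points along the fingers, y is the direction in which the jaws open and shut (so a half turn about z gives the same grasp; the last joint's range is limited). The gripper opens to 85 mm and grips with 20 to 120 N. Pads are 22 mm wide; open, the fingers measure 114 mm over their backs; the gripper's body (76 mm by 85 mm) begins 54 mm behind the grasp point. The pads swing forward as they close: fully open they stand 13 mm farther back than shut.
Start: joints at [-1.387, 0.264, 1.604, -0, 1.274, -0.037], TCP at [0.148, -0.659, 0.231] pointing down, gripper open.
Joint ranges: [-2.63, 2.63], [-0.94, 2.18], [0.31, 2.57], [-1.31, 4.45], [0, 2.66], [-2.55, 2.55]. Speed limits (rad/s): [2.57, 2.57, 3.14, 3.14, 3.14, 3.14].

## Interface

Orientations are given as a rotation vector (axis times angle).
In Python, from workcell import read_state, viewer, job, bot gives the robot as it stands.
- The arm moves only by the shell command python3 -m crank 'ROWS' [FORCE]. ROWS is text: rows parted by semicolons, each of 7 numbers parted by spaces: the shift along the tool's x, y, z in mm, then the turn, a rotation vector about the tool's x, y, z in rad, then the closure in counts, from 0 (fully open) to 255 (shut). A call has 1 to 20 rows; each row is the pose to reach, as a shift and turn from the pose commanded when the call began, along the tool's axes at that moment; what a row does not reach only later rows make up. A row lasts 1/8 s, in which the tool goes at most 62.5 mm and 10.7 degrees, less where a joint would pass 70% of its speed; a pose out of reach is approached as far as the arm can. A call with a gripper value outside its range is refused whole. The fingers move at their own pace and stop on an object; FORCE is the grip in N (left out, the last holds). Time passes only in rows, so rows that repeat a pose let the fingers close. It gives the time, the measured TCP pose, the force and the opening at its end, in the units of the state.
- read_state(): the state, without advancing time (a new reading comes with each control period).
- viewer.read_camera(name): name is "scene" or "top" or "wrist"; returns a dict with "pixels" (400x640x3 uint8, red, green, blue), "vertical_fov" (degrees; the focal length in pixels is half the picture's height over the tangent of half this angle, whatever the lens; pixels are square), "cx", "cy" (the principal point, pixels), "k1" (the pictures are not rectified: a ray, as slopes to the right and down, at radius r is drawn at 1 + k1 r^2 times it, then the intrinsics apply), "view" (4x4, takes a point from world to camera coordinates); the wrist camera has in their place "tool_from_camera" (4x4, takes a point from camera to tool coordinates, whose origin is the TCP and whose axes are the flange's). Camera axes: x right, y up, looking along -z (the intrinsics and any distortion apply to the point x, -y, -z); pixel columns grow to the right and rows downward; lengths in m; the calibration is good to about 2 mm. A picture is of the moment at which its call begins: read the wrist's pose just before it. There is no depth.
- job.finish_job(): hands the job in, once; it reports no verdict.
The state is a dict: "time": time; "q": joint angles; "joint_vel": joint speeds; "joint_torque": joint torques, N m; "tool_pos": TCP position; "tcp_rot": TCP orientation; "wrist_force": force on the tool from outside, world axes, zero at the start; "torque": the same for the moment, N m; "width": opening from 0.0 (shut) to 1.0 (fully open).
Only numpy, scipy, OpenCV 4.12 (cv2) and the standard library are available. Lean on these libraries where they do the work, as an engineer would, in place of code of your own. Each camera call takes 0.05 s, during which the arm holds its last target.

## Working session

There is one attempt and no reset: what is moved stays moved. The work goes in short steps, Python scripts to look and compute and a shell command to move; the robot and the scene stay as the last step left them, time stands still between calls to the robot, and variables do not carry over. Pictures are saved under pics/ and viewed, and the job is handed in when it is done.

```bash
ls; mkdir -p pics
python3 - <<'E'
from workcell import read_state, viewer, job, bot
import cv2
print(read_state()); print(bot.grasp_offset)
for n in ("scene","top","wrist"):
    c=viewer.read_camera(n); cv2.imwrite(f"pics/{n}0.png",c["pixels"][:,:,::-1])
    print(n,{k:v for k,v in c.items() if k!="pixels"})
E
```

```text
pics
{'time': 0.0, 'q': array([-1.38688834e+00,  2.64768778e-01,  1.60539914e+00, -2.29880725e-05,
        1.27368603e+00, -3.68930157e-02]), 'joint_vel': array([ 0.00040259, -0.00041833, -0.00021089, -0.00038029, -0.00023035,
       -0.00116987]), 'joint_torque': array([ 1.90174155e-04, -5.15109909e+01, -3.67308676e+01, -8.20606874e-05,
        1.29265510e-02, -7.52457403e-07]), 'tool_pos': array([ 0.14769258, -0.65788596,  0.22993792]), 'tcp_rot': array([-3.12022576e+00, -3.45891535e-01,  2.95076455e-04]), 'wrist_force': array([-0.6511454 , -0.15176868,  0.17039586]), 'torque': array([-0.02321522, -0.00424359,  0.00441168]), 'width': 0.9987725139010513}
0.0187
scene {'vertical_fov': 51.16779506776407, 'cx': 321.12538173835617, 'cy': 196.70661172634632, 'k1': -0.0216133265380585, 'view': array([[ 0.64402637,  0.76487697,  0.0139019 , -0.41672227],
       [-0.55142864,  0.45155388,  0.70144533,  0.18345804],
       [ 0.53024192, -0.45941519,  0.71258767, -1.52629568],
       [ 0.        ,  0.        ,  0.        ,  1.        ]])}
top {'vertical_fov': 43.12142099650061, 'cx': 311.93055832448175, 'cy': 200.84306733346673, 'k1': -0.13368979392905767, 'view': array([[ 0.01107203, -0.99990425, -0.00830087,  0.09605072],
       [ 0.99764962,  0.01048491,  0.06771491, -0.54661179],
       [-0.0676214 , -0.0090311 ,  0.99767018, -1.52212513],
       [ 0.        ,  0.        ,  0.        ,  1.        ]])}
wrist {'vertical_fov': 66.49342462844766, 'cx': 324.59168127353536, 'cy': 203.68548132594677, 'k1': -0.032985645001414224, 'tool_from_camera': array([[-1.77598058e-04,  9.53304141e-01,  3.02011892e-01,
         7.89407085e-02],
       [ 9.99999645e-01, -7.93155326e-05,  8.38410101e-04,
         7.36167501e-04],
       [ 8.23214055e-04,  3.02011934e-01, -9.53303789e-01,
        -1.42915201e-01],
       [ 0.00000000e+00,  0.00000000e+00,  0.00000000e+00,
         1.00000000e+00]])}
```

View pics/scene0.png

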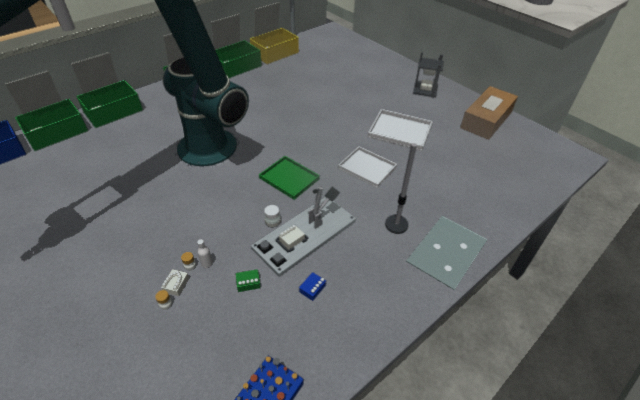

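View pics/top0.png

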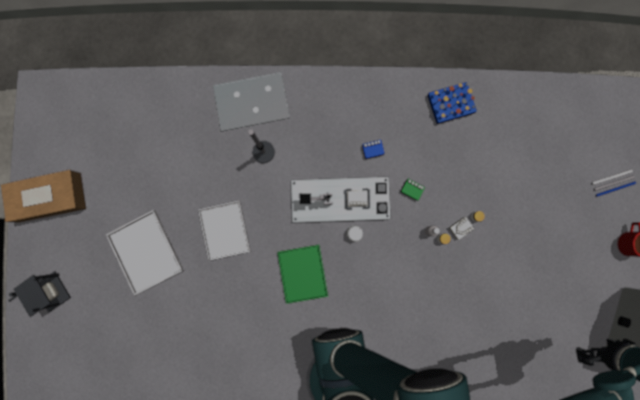

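View pics/wrist0.png

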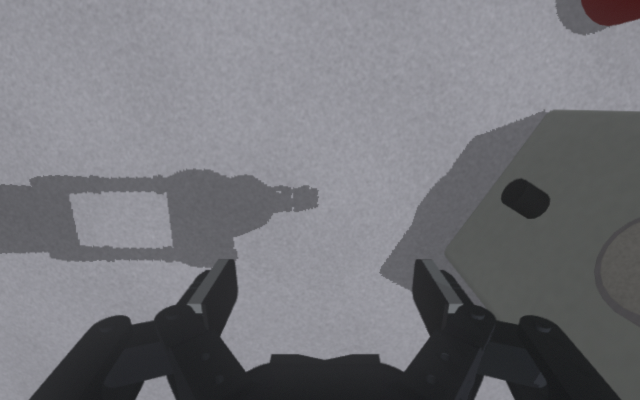

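Top view: station centred about (340,200), nest with the finished model about (357,198), start key about (381,208), stop key about (381,188), and clamp handle on the left at (305,200). The smaller white tray is at (224,230). The new model is at (462,228), between jars at (445,239) and (479,216), with the bottle at (433,231). The scene view agrees. I'll write helpers and enlarge the crops.

```bash
cat > h.py <<'E'
from workcell import read_state, viewer, job, bot
import numpy as np, cv2
from scipy.spatial.transform import Rotation as Rn
from scipy.optimize import least_squares
class Cam:
    def __init__(s,name):
        st=read_state(); c=viewer.read_camera(name); s.im=c["pixels"]; 
        s.f=s.im.shape[0]/2/np.tan(np.radians(c["vertical_fov"])/2); s.cx,s.cy,s.k=c["cx"],c["cy"],c["k1"]
        if name=="wrist":
            T=np.eye(4);T[:3,:3]=Rn.from_rotvec(st["tcp_rot"]).as_matrix();T[:3,3]=st["tool_pos"]
            s.wc=T@c["tool_from_camera"]
        else: s.wc=np.linalg.inv(c["view"])
    def ray(s,u,v):
        K=np.array([[s.f,0,s.cx],[0,s.f,s.cy],[0,0,1.]])
        # k1 model: xd = x(1+k r^2)
        p=cv2.undistortPoints(np.array([[[u,v]]],float),K,np.array([s.k,0,0,0.]),None,None,None) if False else cv2.undistortPointsIter(np.array([[[u,v]]],float),K,np.array([s.k,0,0,0.]),None,None,(3,50,1e-10))
        x,y=p[0,0]; d=s.wc[:3,:3]@np.array([x,-y,-1]); return s.wc[:3,3],d
    def at(s,u,v,z):
        o,d=s.ray(u,v); return o+d*(z-o[2])/d[2]
    def px(s,P):
        q=np.linalg.inv(s.wc)@np.append(P,1); x,y=q[0]/-q[2],-q[1]/-q[2]; r=1+s.k*(x*x+y*y)
        return np.array([s.f*x*r+s.cx,s.f*y*r+s.cy])
    def save(s,fn,box=None,k=1):
        im=s.im[:,:,::-1]
        if box: im=im[box[1]:box[3],box[0]:box[2]]
        cv2.imwrite("pics/"+fn,cv2.resize(im,None,fx=k,fy=k,interpolation=cv2.INTER_CUBIC))
def tri(*obs):
    A=np.zeros((3,3));b=np.zeros(3)
    for c,u,v in obs:
        o,d=c.ray(u,v);d=d/np.linalg.norm(d);M=np.eye(3)-np.outer(d,d);A+=M;b+=M@o
    return np.linalg.solve(A,b)
def down(yaw): # tool z down; tool y (jaw axis) at world angle yaw
    y=np.array([np.cos(yaw),np.sin(yaw),0]);z=np.array([0,0,-1.]);return np.column_stack([np.cross(y,z),y,z])
def go(P,yaw):
    st=read_state();R=Rn.from_rotvec(st["tcp_rot"]).as_matrix()
    best=min((down(yaw),down(yaw+np.pi)),key=lambda D:np.linalg.norm(Rn.from_matrix(R.T@D).as_rotvec()))
    print("t",round(st["time"],2),"shift mm",np.round(1000*R.T@(np.array(P)-st["tool_pos"]),1),"turn",np.round(Rn.from_matrix(R.T@best).as_rotvec(),3),"jawyaw",np.round(np.arctan2(R[1,1],R[0,1]),3),"q6",round(st["q"][5],2),"tool_pos",np.round(st["tool_pos"],4),"F",np.round(st["wrist_force"],1),"w",round(st["width"],3))
E
python3 - <<'E'
from h import *
t=Cam("top"); s=Cam("scene")
t.save("t1.png",(280,160,400,250),6); t.save("t2.png",(180,170,320,260),5); t.save("t3.png",(400,180,500,260),7)
s.save("s1.png",(230,170,370,290),5)
for z,u,v in [(.005,224,230),(.036,462,228),(.036,357,198)]: print(t.at(u,v,z))
P=t.at(462,228,.03); print(t.px(P),s.px(P))
E
```

```text
[0.45368127 0.37176444 0.005     ]
[ 0.46669503 -0.35382662  0.036     ]
[ 0.55439858 -0.03390459  0.036     ]
[462. 228.] [173.63713694 277.92312899]
```

View pics/t1.png

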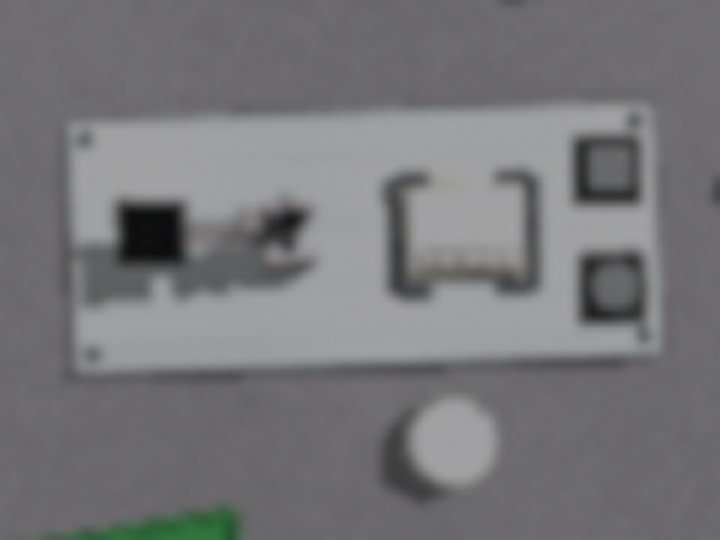

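View pics/t2.png

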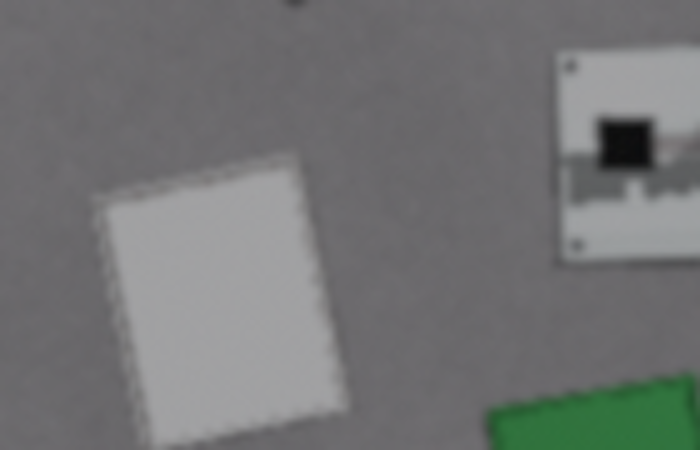

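View pics/t3.png

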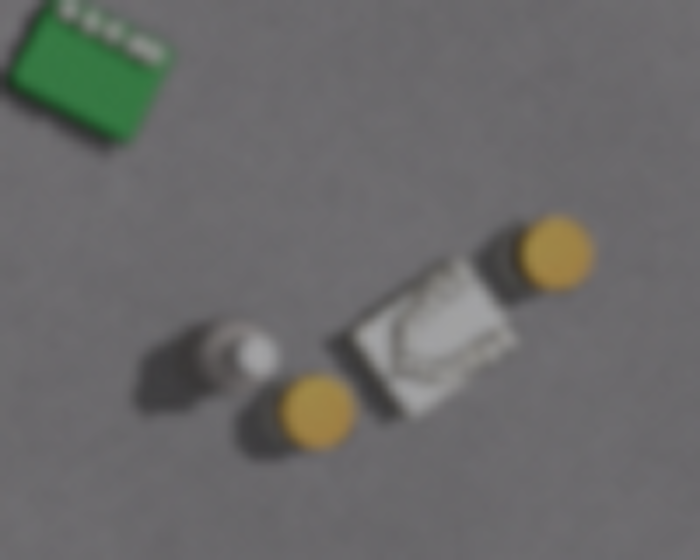

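View pics/s1.png

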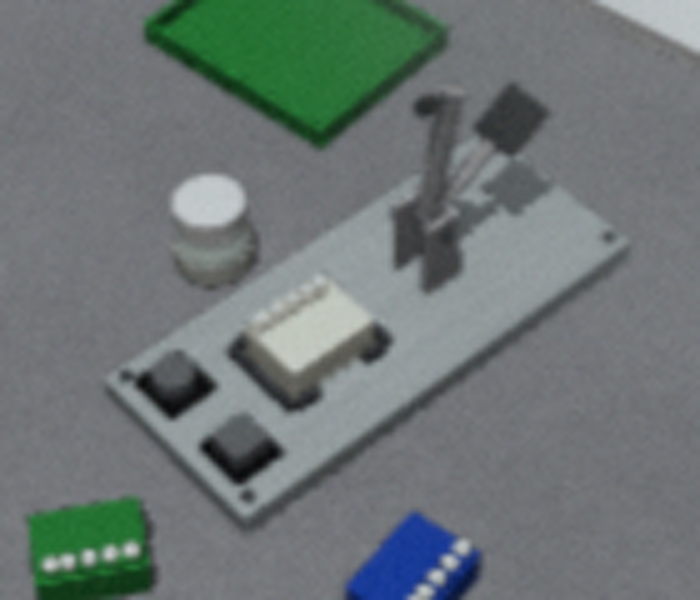

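Run:
```python
from h import *
t=Cam("top")
C=[t.at(280+u/6,160+v/6,.02) for u,v in [(70,122),(652,102),(660,355),(76,372)]]
for c in C: print(c)
c=np.mean(C,0); d=(C[0]+C[3]-C[1]-C[2])/2; print("station",c,np.linalg.norm(d),"yaw",np.arctan2(d[1],d[0])-np.pi/2)
yaw=np.arctan2(d[1],d[0])-np.pi/2; ey=np.array([-np.sin(yaw),np.cos(yaw),0]);ex=np.array([np.cos(yaw),np.sin(yaw),0])
print("nest",c-0.05*ey,"start",c-.124*ey-.03*ex,"pad",c+.116*ey)
C=[t.at(180+u/5,170+v/5,.015) for u,v in [(95,197),(293,155),(346,410),(150,449)]]
c=np.mean(C,0); d=C[0]-C[1]; e=C[0]-C[3];print("tray",c,np.linalg.norm(d),np.linalg.norm(e),np.arctan2(e[1],e[0]))
C=[t.at(400+u/7,180+v/7,.026) for u,v in [(352,335),(455,258),(518,340),(412,416)]]
for x in C: print(x)
c=np.mean(C,0); d=C[1]-C[0]; e=C[3]-C[0];print("new",c,np.linalg.norm(d),np.linalg.norm(e),"xaxis yaw",np.arctan2(e[1],e[0]),"y dir",np.arctan2(d[1],d[0]))
for u,v,z in [(318,412,.045),(557,252,.045),(228,350,.05)]: print(t.at(400+u/7,180+v/7,z))
print("tub",t.at(280+452/6,160+442/6,.055))
go([.554,-.034,.3],0)
```

```text
[0.60758184 0.16449805 0.02      ]
[ 0.62103189 -0.13197177  0.02      ]
[ 0.49211205 -0.13611964  0.02      ]
[0.48047683 0.15970775 0.02      ]
station [0.55030065 0.0140286  0.02      ] 0.29641409393751117 yaw 0.04232720058794781
nest [ 0.55241638 -0.03592662  0.02      ] start [ 0.52557453 -0.11112978  0.02      ] pad [0.54539216 0.1299247  0.02      ]
tray [0.45209907 0.36960424 0.015     ] 0.12527250486144909 0.1583266056811976 0.2393788674331048
[ 0.46705179 -0.32030405  0.026     ]
[ 0.50094453 -0.36629688  0.026     ]
[ 0.46535469 -0.39425352  0.026     ]
[ 0.43200645 -0.34682049  0.026     ]
new [ 0.46633936 -0.35691874  0.026     ] 0.05713194025753096 0.04394653249774615 xaxis yaw -2.493860177462068 y dir -0.9357233689728207
[ 0.4336176  -0.30029943  0.045     ]
[ 0.50315846 -0.40584076  0.045     ]
[ 0.45985668 -0.26000176  0.05      ]
tub [ 0.44698813 -0.02804555  0.055     ]
t 0.3 shift mm [ 533.1 -520.3  -68.8] turn [-1.00e-03 -1.00e-03 -1.35e+00] jawyaw -1.35 q6 -0.04 tool_pos [ 0.1478 -0.6584  0.2308] F [-0.2 -0.5 -0.7] w 1.0
```

```bash
python3 -m crank '531 -519 -19 0 0 -1.39 0; 531 -519 -19 0 0 -1.39 0; 531 -519 -19 0 0 -1.39 0; 531 -519 -19 0 0 -1.39 0; 531 -519 -19 0 0 -1.39 0; 531 -519 -19 0 0 -1.39 0; 531 -519 -19 0 0 -1.39 0; 531 -519 -19 0 0 -1.39 0; 531 -519 -19 0 0 -1.39 0; 531 -519 -19 0 0 -1.39 0; 531 -519 -19 0 0 -1.39 0; 531 -519 -19 0 0 -1.39 0; 531 -519 -19 0 0 -1.39 0; 531 -519 -19 0 0 -1.39 0'
python3 - <<'E'
from h import *
go([.552,-.036,.25],.042)
c=Cam("wrist"); c.save("w1.png"); go([.552,-.036,.15],.042)
E
```

```text
time: 2.05
tool_pos: [0.5519, -0.0359, 0.25]
tcp_rot: [-2.175, -2.266, 0.002]
wrist_force: [-0.8, -0.2, -0.2]
width: 1.0
t 2.05 shift mm [-0.1  0.1  0. ] turn [-0.001  0.    -0.001] jawyaw 0.041 q6 -0.15 tool_pos [ 0.5519 -0.0359  0.25  ] F [-0.8 -0.2 -0.2] w 1.0
t 2.1 shift mm [  0.6   0.4 100.1] turn [-0.001  0.    -0.002] jawyaw 0.04 q6 -0.15 tool_pos [ 0.5517 -0.0365  0.2501] F [ 0.   0.1 -0.7] w 0.993
```

View pics/w1.png

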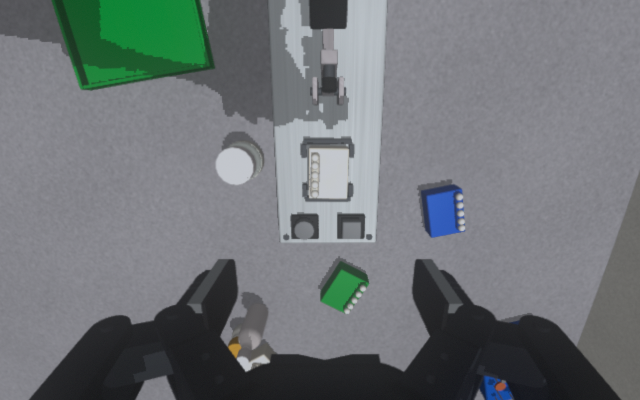

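Wrist view: finished model around (329,172) with its teeth on the left (−x) side, start key at (304,229), square stop key at (350,228). I'll drop 90 mm for a second, closer view.

```bash
python3 -m crank '-25 0 90 0 0 0 0;-25 0 90 0 0 0 0;-25 0 90 0 0 0 0'
python3 - <<'E'
from h import *
import pickle
c=Cam("wrist"); c.save("w2.png"); go([.552,-.036,.15],.042); pickle.dump(c,open("w2.pkl","wb"))
im=cv2.imread("pics/w1.png")[130:250,265:395]; cv2.imwrite("pics/w1c.png",cv2.resize(im,None,fx=5,fy=5,interpolation=cv2.INTER_CUBIC))
E
```

```text
time: 2.48
tool_pos: [0.5499, -0.0624, 0.1572]
tcp_rot: [-2.176, -2.258, 0.006]
wrist_force: [0.1, 0.5, -0.1]
width: 1.001
t 2.52 shift mm [26.1  1.1  9.6] turn [-0.002 -0.    -0.005] jawyaw 0.037 q6 -0.19 tool_pos [ 0.5519 -0.0621  0.1596] F [ 0.6 -0.6 -0.1] w 1.003
```

View pics/w2.png

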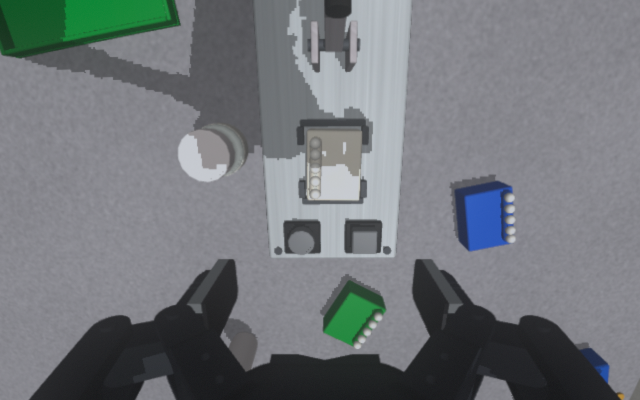

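View pics/w1c.png

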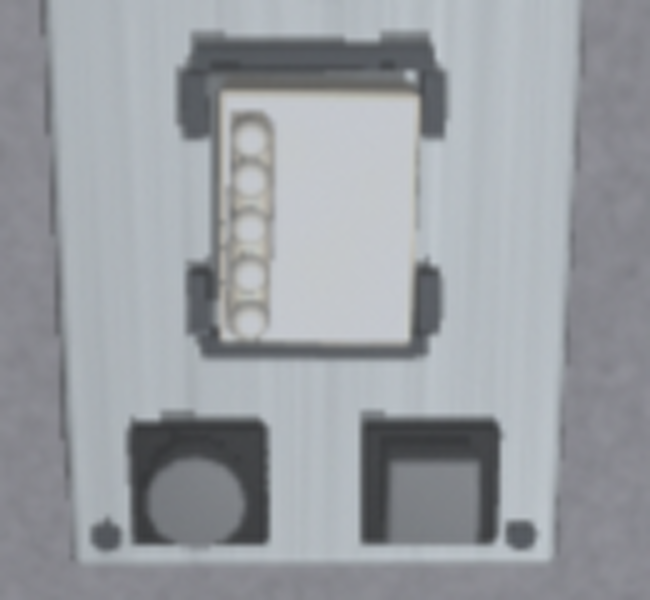

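```bash
python3 -m crank '0 0 0 0 0 0 0;0 0 0 0 0 0 0'
python3 - <<'E'
from h import *
import pickle
c=Cam("wrist"); c.save("w3.png",(250,100,410,265),4.8*.75); go([.552,-.036,.15],.042); pickle.dump(c,open("w3.pkl","wb"))
E
```

```text
time: 2.78
tool_pos: [0.5547, -0.0611, 0.1625]
tcp_rot: [2.175, 2.263, 0.004]
wrist_force: [0.1, 0.6, 0.5]
width: 1.002
t 2.83 shift mm [25.  -1.5 12.2] turn [ 0.003  0.001 -0.002] jawyaw 0.04 q6 -0.19 tool_pos [ 0.5545 -0.061   0.1622] F [-0.5  0.2 -0.4] w 1.003
```

View pics/w3.png

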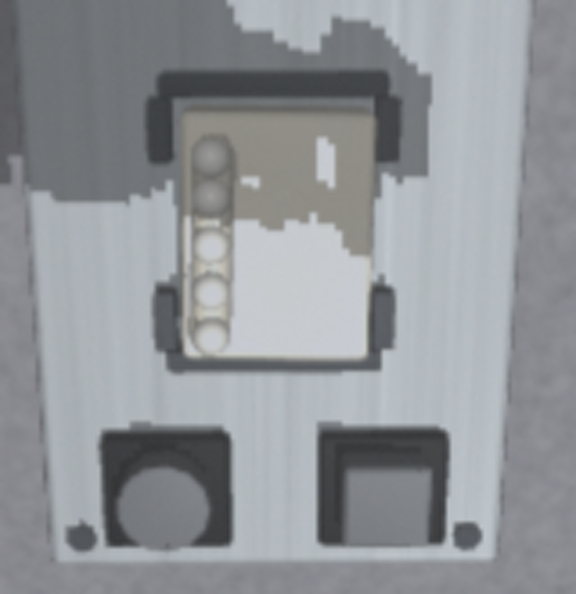

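Run:
```python
from h import *
import pickle
a=pickle.load(open("w3.pkl","rb")); b=pickle.load(open("w3.pkl","rb"))
T=viewer.read_camera("wrist")["tool_from_camera"]
M=np.eye(4);M[:3,:3]=Rn.from_rotvec([-2.175,-2.266,.002]).as_matrix();M[:3,3]=[.5519,-.0359,.25]
b.wc=M@T; pickle.dump(b,open("w1.pkl","wb"))
A=lambda x,y:(250+x/3.6,100+y/3.6); B=lambda x,y:(265+x/5,130+y/5)
pts=dict(TL=((181,110),(220,90)),TR=((375,110),(420,93)),BR=((370,358),(412,345)),BL=((182,358),(220,342)),start=((164,508),(197,500)),stop=((388,507),(434,500)),s1=((81,538),(106,535)),s2=((467,535),(520,535)))
zz=dict(TL=.046,TR=.046,BR=.046,BL=.046,start=.037,stop=.037,s1=.02,s2=.02)
for k,(p,q) in pts.items():
    print(k,np.round(tri((a,*A(*p)),(b,*B(*q))),4),np.round(a.at(*A(*p),zz[k]),4),np.round(b.at(*B(*q),zz[k]),4))
```

```text
TL [ 0.5347 -0.0029  0.0513] [ 0.5343 -0.0033  0.046 ] [ 0.5345 -0.0036  0.046 ]
TR [ 0.5784 -0.001   0.0564] [ 0.5791 -0.0016  0.046 ] [ 0.5797 -0.0024  0.046 ]
BR [ 0.5804 -0.0577  0.0589] [ 0.5819 -0.0613  0.046 ] [ 0.5816 -0.0618  0.046 ]
BL [ 0.5369 -0.0568  0.0664] [ 0.5355 -0.0631  0.046 ] [ 0.536  -0.0629  0.046 ]
start [ 0.5314 -0.1039  0.0455] [ 0.5308 -0.1078  0.037 ] [ 0.5309 -0.1074  0.037 ]
stop [ 0.5898 -0.1025  0.043 ] [ 0.5906 -0.1053  0.037 ] [ 0.5905 -0.1049  0.037 ]
s1 [ 0.5069 -0.1222  0.0275] [ 0.5057 -0.126   0.02  ] [ 0.506  -0.1255  0.02  ]
s2 [ 0.6156 -0.1198  0.0227] [ 0.6163 -0.1209  0.02  ] [ 0.616 -0.121  0.02 ]
```

```bash
python3 -m crank '0 0 0 0 0 0 0'
python3 - <<'E'
from h import *
go([.5575,-.0324,.075],.043)
E
```

```text
time: 3.0
tool_pos: [0.5537, -0.0607, 0.161]
tcp_rot: [2.175, 2.265, 0.001]
wrist_force: [-0.5, -0.5, 0.4]
width: 1.005
t 3.0 shift mm [28.2  4.8 86. ] turn [ 0.001  0.    -0.003] jawyaw 0.04 q6 -0.19 tool_pos [ 0.5537 -0.0607  0.161 ] F [-0.5 -0.5  0.4] w 1.005
```

```bash
python3 -m crank '28 5 40 0 0 -0.003 0;28 5 85 0 0 -0.003 0;28 5 85 0 0 -0.003 0;28 5 85 0 0 -0.003 0;28 5 85 0 0 -0.003 0;28 5 85 0 0 -0.003 0'
python3 - <<'E'
from h import *
go([.5575,-.0324,.020],.043)
w=Cam("wrist");w.save("w4.png");s=Cam("scene");s.save("s4.png",(230,130,390,290),4)
E
```

```text
time: 3.75
tool_pos: [0.5586, -0.0331, 0.0772]
tcp_rot: [2.172, 2.266, 0.003]
wrist_force: [0.4, -0.4, 0.9]
width: 1.002
t 3.75 shift mm [ 0.7 -1.3 57.2] turn [ 0.003  0.    -0.   ] jawyaw 0.043 q6 -0.15 tool_pos [ 0.5586 -0.0331  0.0772] F [ 0.4 -0.4  0.9] w 1.002
```

View pics/w4.png

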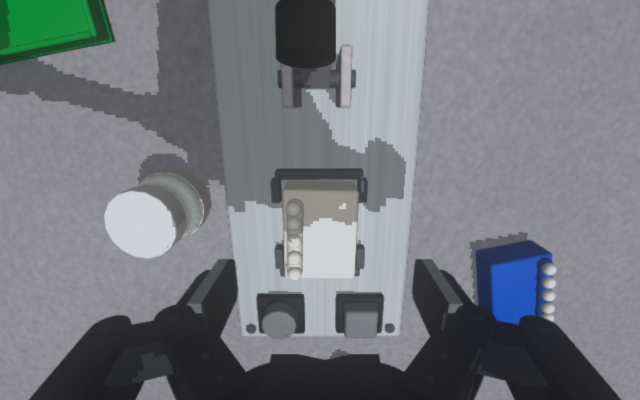

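View pics/s4.png

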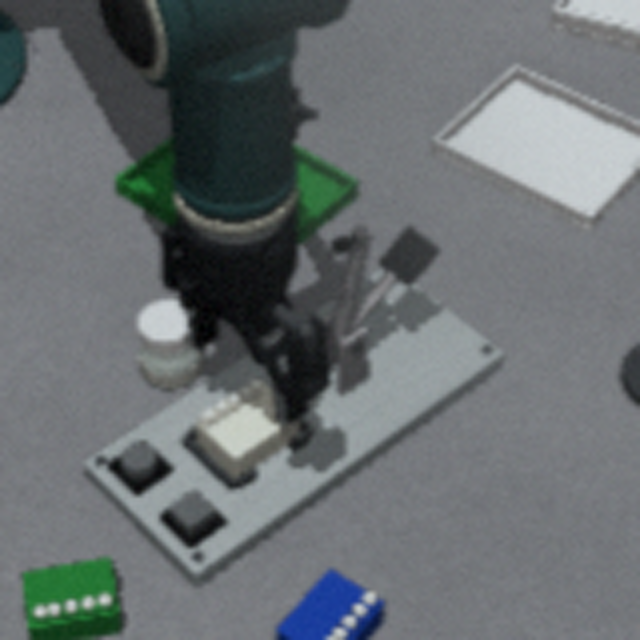

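```bash
python3 -m crank '0 0 0 0 0 0 0;0 0 0 0 0 0 0'
python3 - <<'E'
from h import *
go([.5575,-.0324,.020],.043)
w=Cam("wrist");w.save("w5.png",(210,150,410,350),4); import pickle; pickle.dump(w,open("w5.pkl","wb"))
E
```

```text
time: 4.1
tool_pos: [0.5571, -0.0328, 0.0754]
tcp_rot: [2.173, 2.269, 0.0]
wrist_force: [1.8, -0.0, -0.9]
width: 1.002
t 4.1 shift mm [ 0.3  0.4 55.4] turn [ 0. -0. -0.] jawyaw 0.043 q6 -0.15 tool_pos [ 0.5571 -0.0328  0.0754] F [ 1.8 -0.  -0.9] w 1.002
```

View pics/w5.png

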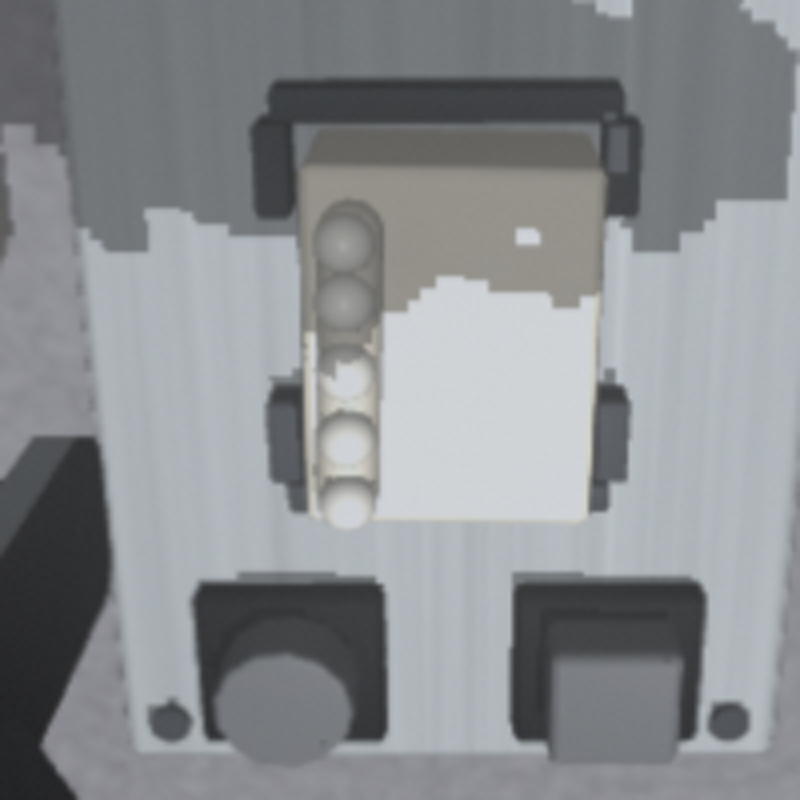

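Run:
```python
from h import *
import pickle
w=pickle.load(open("w5.pkl","rb"));b=pickle.load(open("w1.pkl","rb"))
A=lambda x,y:(210+x/4,150+y/4);B=lambda x,y:(265+x/5,130+y/5)
C=[w.at(*A(*p),.046) for p in [(302,167),(604,167),(588,520),(308,520)]]
for c in C: print(np.round(c,4))
print(np.mean(C,0)); print("start",w.at(*A(284,709),.037),"stop",w.at(*A(616,708),.037))
for p,q in [((302,167),(220,90)),((604,167),(420,93)),((284,709),(197,500)),((616,708),(434,500)),((170,721),(106,535))]: print(np.round(tri((w,*A(*p)),(b,*B(*q))),4))
```

```text
[ 0.5346 -0.0039  0.046 ]
[ 0.5788 -0.002   0.046 ]
[ 0.5809 -0.0609  0.046 ]
[ 0.5358 -0.0628  0.046 ]
[ 0.55751075 -0.03241277  0.046     ]
start [ 0.53054252 -0.10765756  0.037     ] stop [ 0.59024661 -0.10493199  0.037     ]
[ 0.5347 -0.0035  0.0472]
[ 0.5797 -0.0031  0.0415]
[ 0.5308 -0.107   0.0378]
[ 0.5904 -0.105   0.0369]
[ 0.506  -0.125   0.0211]
```

Centre (0.5575, −0.0324), and the triangulated heights agree with the text (46, 37 and 20 mm). Descending.

```bash
python3 -m crank '0 0 28 0 0 0 0;0 0 45 0 0 0 0;0 0 55 0 0 0 0;0 0 55 0 0 0 0;0 0 55 0 0 0 0'
python3 - <<'E'
from h import *
go([.5575,-.0324,.020],.043)
E
```

```text
time: 4.78
tool_pos: [0.5578, -0.0328, 0.0208]
tcp_rot: [2.173, 2.268, 0.001]
wrist_force: [0.7, 0.7, 0.9]
width: 0.999
t 4.78 shift mm [ 0.4 -0.3  0.8] turn [0.001 0.    0.   ] jawyaw 0.043 q6 -0.15 tool_pos [ 0.5578 -0.0328  0.0208] F [0.7 0.7 0.9] w 0.999
```

```bash
python3 -m crank '0 0 0 0 0 0 255;0 0 0 0 0 0 255;0 0 0 0 0 0 255;0 0 0 0 0 0 255;0 0 0 0 0 0 255;0 0 0 0 0 0 255;0 0 0 0 0 0 255' 50; python3 -c "
from h import *
go([.5575,-.0324,.020],.043)
Cam('wrist').save('w6.png')"
```

```text
time: 5.65
tool_pos: [0.5575, -0.0328, 0.021]
tcp_rot: [2.173, 2.268, 0.001]
wrist_force: [-2.3, -0.2, 6.0]
width: 0.526
t 5.65 shift mm [0.4 0.  1. ] turn [0.001 0.    0.   ] jawyaw 0.043 q6 -0.15 tool_pos [ 0.5575 -0.0328  0.021 ] F [-2.3 -0.2  6. ] w 0.526
```

View pics/w6.png

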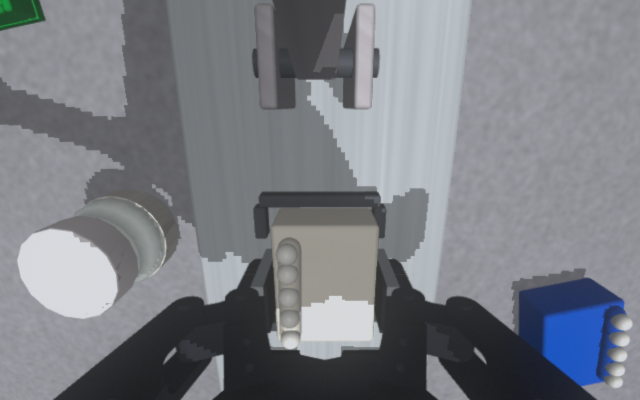

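```bash
python3 -m crank '0 0 -15 0 0 0 255;0 0 -40 0 0 0 255;0 0 -180 0 0 0 255;0 0 -180 0 0 0 255;0 0 -180 0 0 0 255;0 0 -180 0 0 0 255'; python3 -c "
from h import *
go([.457,.373,.20],.239)"
```

```text
time: 6.45
tool_pos: [0.5578, -0.0328, 0.2016]
tcp_rot: [2.172, 2.267, 0.003]
wrist_force: [-0.6, -0.6, -2.9]
width: 0.527
t 6.45 shift mm [409.7 -83.2   1.2] turn [ 0.003  0.001 -0.196] jawyaw 0.043 q6 -0.15 tool_pos [ 0.5578 -0.0328  0.2016] F [-0.6 -0.6 -2.9] w 0.527
```

```bash
python3 -m crank '410 -83 1 0 0 -0.196 255;410 -83 1 0 0 -0.196 255;410 -83 1 0 0 -0.196 255;410 -83 1 0 0 -0.196 255;410 -83 1 0 0 -0.196 255;410 -83 1 0 0 -0.196 255;410 -83 1 0 0 -0.196 255;410 -83 1 0 0 -0.196 255;410 -83 1 0 0 -0.196 255;410 -83 1 0 0 -0.196 255'; python3 -c "
from h import *
go([.457,.373,.20],.239)
w=Cam('wrist');w.save('w7.png');import pickle; pickle.dump(w,open('w7.pkl','wb'))"
```

```text
time: 7.7
tool_pos: [0.4564, 0.3717, 0.1979]
tcp_rot: [-1.942, -2.469, 0.004]
wrist_force: [-0.3, 0.0, -2.0]
width: 0.527
t 7.7 shift mm [ 1.2  0.9 -2.1] turn [-0.002  0.001 -0.001] jawyaw 0.238 q6 0.4 tool_pos [0.4564 0.3717 0.1979] F [-0.3  0.  -2. ] w 0.527
```

View pics/w7.png

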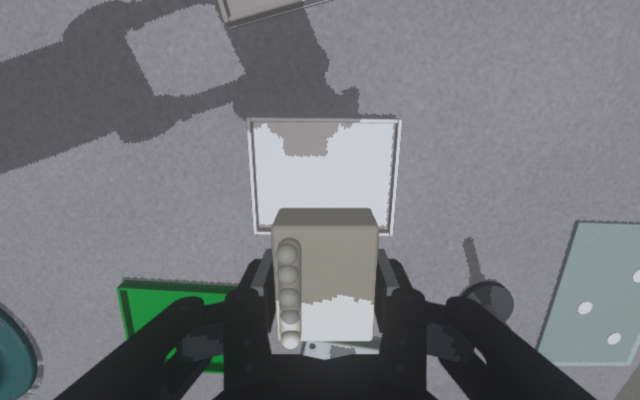

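Tray rim outer corners, seen at about (248,119), (401,119), (391,236) and (255,235). I'll compute its centre.

```bash
python3 -c "
from h import *
import pickle
w=pickle.load(open('w7.pkl','rb'))
C=[w.at(*p,.018) for p in [(248,119),(401,119),(391,236),(255,235)]]
for c in C: print(np.round(c,4))
c=np.mean(C,0);print(c, np.linalg.norm(C[0]-C[1]),np.linalg.norm(C[0]-C[3]), np.arctan2(*(C[1]-C[0])[[1,0]]))
go([c[0],c[1],.0055],.239)"
```

```text
[0.3661 0.4169 0.018 ]
[0.5184 0.4538 0.018 ]
[0.5472 0.3269 0.018 ]
[0.3948 0.2913 0.018 ]
[0.45663045 0.3722116  0.018     ] 0.15671683972209935 0.1288860611179268 0.23746065719531143
t 7.75 shift mm [  0.6   0.3 192.9] turn [-0.001  0.001 -0.002] jawyaw 0.237 q6 0.4 tool_pos [0.4567 0.3718 0.1984] F [-0.8 -0.  -1.5] w 0.529
```

```bash
python3 -m crank '0 0 60 0 0 0 255;0 0 120 0 0 0 255;0 0 160 0 0 0 255;0 0 180 0 0 0 255;0 0 187 0 0 0 255;0 0 187 0 0 0 255;0 0 187 0 0 0 255;0 0 187 0 0 0 255'; python3 -c "
from h import *
go([.4567,.3722,.005],.238)"
```

```text
time: 8.75
tool_pos: [0.4576, 0.3742, 0.0139]
tcp_rot: [1.94, 2.47, 0.004]
wrist_force: [0.4, 0.6, -1.6]
width: 0.525
t 8.75 shift mm [-1.7 -1.4  8.9] turn [ 0.003 -0.001  0.001] jawyaw 0.239 q6 0.4 tool_pos [0.4576 0.3742 0.0139] F [ 0.4  0.6 -1.6] w 0.525
```

```bash
python3 -m crank '0 0 4 0 0 0 255;0 0 6 0 0 0 255;0 0 7 0 0 0 255;0 0 8 0 0 0 255;0 0 8 0 0 0 255;0 0 8 0 0 0 255'; python3 -c "
from h import *
go([.4567,.3722,.005],.238)"
```

```text
time: 9.5
tool_pos: [0.4564, 0.3733, 0.005]
tcp_rot: [-1.941, -2.47, 0.001]
wrist_force: [-2.1, -2.1, 4.6]
width: 0.525
t 9.5 shift mm [-1.1 -0.   0. ] turn [-0.001  0.     0.001] jawyaw 0.239 q6 0.4 tool_pos [0.4564 0.3733 0.005 ] F [-2.1 -2.1  4.6] w 0.525
```

The model is on the floor (+6 N). Opening.

```bash
python3 -m crank '0 0 0 0 0 0 60;0 0 0 0 0 0 0;0 0 0 0 0 0 0;0 0 0 0 0 0 0;0 0 -20 0 0 0 0;0 0 -80 0 0 0 0;0 0 -140 0 0 0 0;0 0 -195 0 0 0 0;0 0 -195 0 0 0 0;0 0 -195 0 0 0 0'; python3 -c "
from h import *
w=Cam('wrist');w.save('w8.png')
go([.470,-.353,.26],.648)"
```

```text
time: 10.75
tool_pos: [0.4566, 0.3733, 0.2003]
tcp_rot: [1.94, 2.47, 0.002]
wrist_force: [1.5, 0.0, 0.3]
width: 0.999
t 10.8 shift mm [-708.5 -158.1  -60.7] turn [-0.001  0.    -0.409] jawyaw 0.239 q6 0.4 tool_pos [0.4558 0.3728 0.1987] F [-0.8  0.6 -0.2] w 1.002
```

View pics/w8.png

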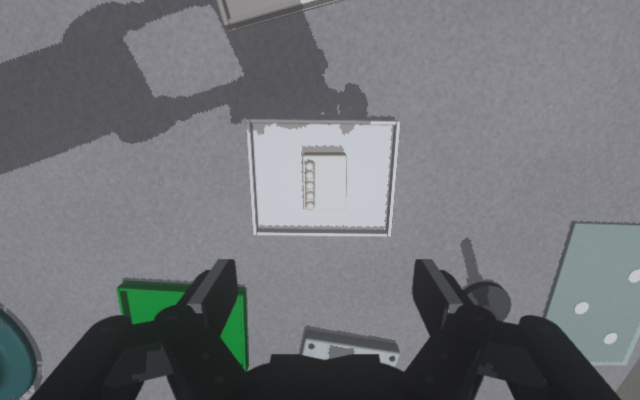

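The finished model lies flat mid-tray, around (324,180). On to the new model.

```bash
python3 -m crank '-708 -158 -50 0 0 -0.409 0;-708 -158 -50 0 0 -0.409 0;-708 -158 -50 0 0 -0.409 0;-708 -158 -50 0 0 -0.409 0;-708 -158 -50 0 0 -0.409 0;-708 -158 -50 0 0 -0.409 0;-708 -158 -50 0 0 -0.409 0;-708 -158 -50 0 0 -0.409 0;-708 -158 -50 0 0 -0.409 0;-708 -158 -50 0 0 -0.409 0;-708 -158 -50 0 0 -0.409 0;-708 -158 -50 0 0 -0.409 0;-708 -158 -50 0 0 -0.409 0;-708 -158 -50 0 0 -0.409 0;-708 -158 -50 0 0 -0.409 0;-708 -158 -50 0 0 -0.409 0'; python3 -c "
from h import *
go([.470,-.353,.25],.648)
w=Cam('wrist');w.save('w9.png');import pickle; pickle.dump(w,open('w9.pkl','wb'))
w.save('w9c.png',(230,90,430,270),4)"
```

```text
time: 12.8
tool_pos: [0.4708, -0.3506, 0.2491]
tcp_rot: [-1.396, -2.814, -0.0]
wrist_force: [0.3, 0.1, -0.7]
width: 0.994
t 12.8 shift mm [-1.4 -2.1 -0.9] turn [-0.    -0.001  0.002] jawyaw 0.65 q6 -1.33 tool_pos [ 0.4708 -0.3506  0.2491] F [ 0.3  0.1 -0.7] w 0.994
```

View pics/w9.png

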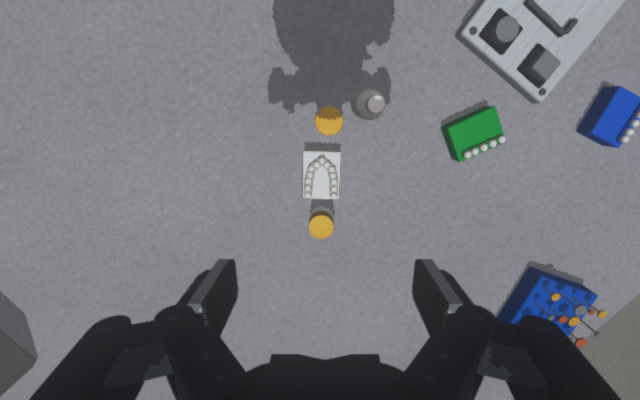

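New model at (322,175), jars at (329,121) and (321,226), bottle at (370,103). Lowering for a second view.

```bash
python3 -m crank '-40 -2 80 0 0 0 0;-40 -2 80 0 0 0 0;-40 -2 80 0 0 0 0;-40 -2 80 0 0 0 0;-40 -2 80 0 0 0 0'; python3 -c "
from h import *
go([.470,-.353,.15],.648)
w=Cam('wrist');w.save('w10.png',(220,30,420,230),4);import pickle; pickle.dump(w,open('w10.pkl','wb'))"
```

```text
time: 13.48
tool_pos: [0.4941, -0.3853, 0.1716]
tcp_rot: [1.397, 2.81, -0.001]
wrist_force: [-0.2, -0.7, -0.7]
width: 1.002
t 13.47 shift mm [40.4  0.3 21.4] turn [0.001 0.003 0.   ] jawyaw 0.648 q6 -1.35 tool_pos [ 0.4941 -0.3853  0.1716] F [-0.2 -0.7 -0.7] w 1.002
```

View pics/w10.png

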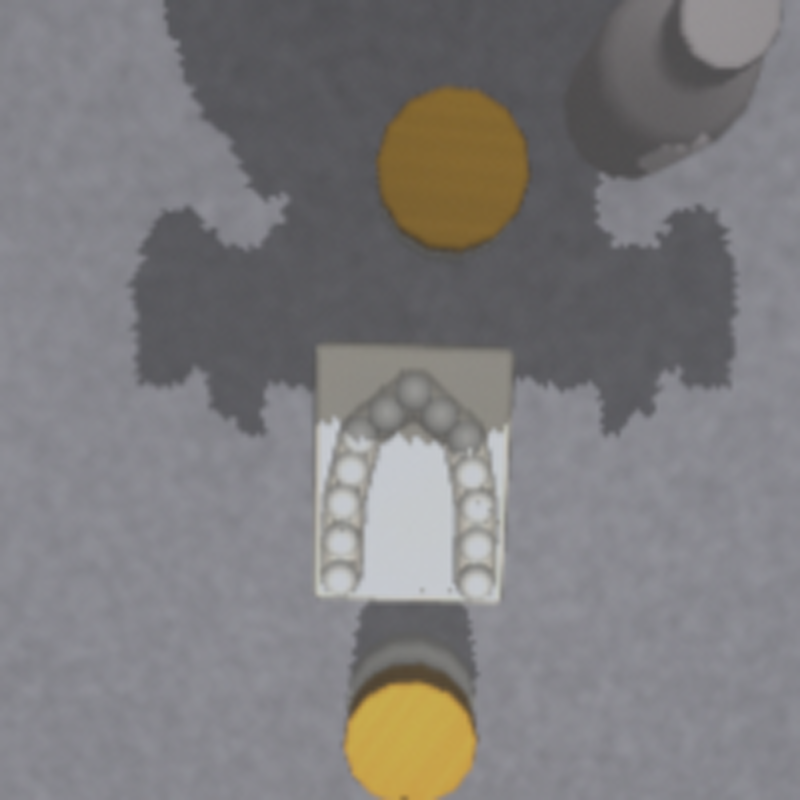

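View pics/w9c.png

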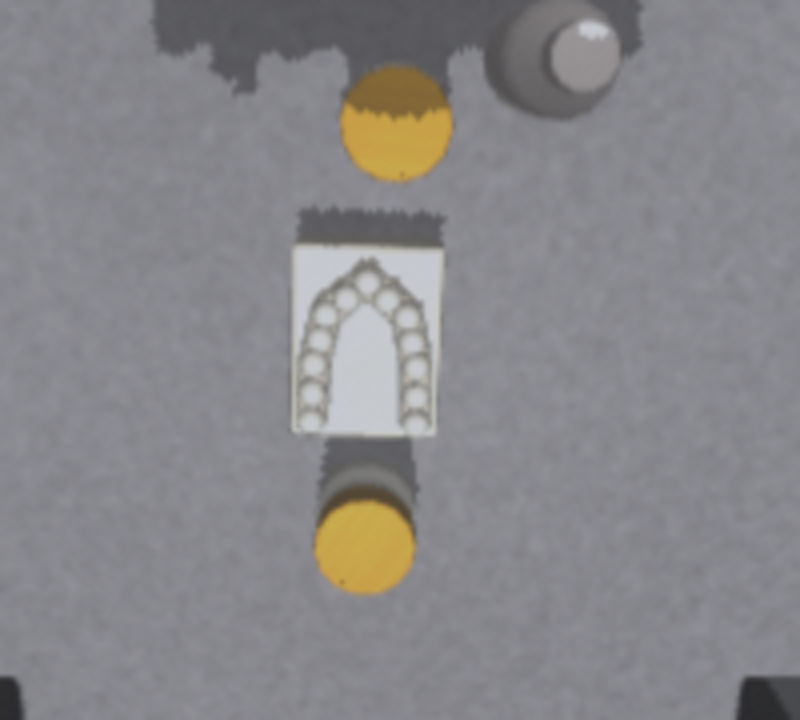

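Run:
```python
from h import *
import pickle
w=pickle.load(open("w10.pkl","rb"));b=pickle.load(open("w9.pkl","rb"))
A=lambda x,y:(220+x/4,30+y/4);B=lambda x,y:(230+x/4,90+y/4)
P=[((316,345),(292,243)),((514,350),(444,248)),((499,602),(437,436)),((316,597),(292,431))]
for g,k in ((A,0),(B,1)):
    c=w if k==0 else b
    C=[c.at(*g(*p[k]),.026) for p in P]; m=np.mean(C,0)
    d=(C[1]+C[2]-C[0]-C[3])/2; e=(C[0]+C[1]-C[2]-C[3])/2
    print(np.round(m,4),np.linalg.norm(d),np.linalg.norm(e),"yaw",np.arctan2(d[1],d[0]),np.arctan2(e[1],e[0])-np.pi/2)
for p in P: print(np.round(tri((w,*A(*p[0])),(b,*B(*p[1]))),4))
m=np.mean([w.at(*A(*p[0]),.026) for p in P],0); yaw=.648; ex=np.array([np.cos(yaw),np.sin(yaw),0]);ey=np.array([-ex[1],ex[0],0])
for n,u,z in (("jar far",A(453,168),.045),("jar near",A(410,741),.045),("bottle",A(730,18),.1),("bottlebase",A(640,178),.0)):
    q=w.at(*u,z); print(n,np.round(q,4),"in model frame",np.round([(q-m)@ex,(q-m)@ey],4))
go([m[0],m[1],.09],.648)
```

```text
[ 0.471  -0.3553  0.026 ] 0.044726834773603785 0.058932025855636866 yaw 0.6217114634825305 0.6166374791166422
[ 0.4712 -0.3549  0.026 ] 0.04542238092607955 0.05862533025197525 yaw 0.6147116751147321 0.6282705892965752
[ 0.4355 -0.3447  0.0231]
[ 0.4724 -0.3181  0.026 ]
[ 0.5087 -0.3678  0.016 ]
[ 0.4708 -0.3941  0.0175]
jar far [ 0.4383 -0.2977  0.045 ] in model frame [0.0087 0.0657]
jar near [ 0.5064 -0.4025  0.045 ] in model frame [-0.0003 -0.059 ]
bottle [ 0.4617 -0.2588  0.1   ] in model frame [0.0508 0.0826]
bottlebase [ 0.4737 -0.268   0.    ] in model frame [0.0548 0.068 ]
t 13.53 shift mm [38.1 -0.3 81.3] turn [0.001 0.003 0.   ] jawyaw 0.648 q6 -1.35 tool_pos [ 0.494  -0.3853  0.1714] F [-0.3  0.4  0.1] w 0.999
```

```bash
python3 -m crank '38 0 60 0 0 0.028 0;38 0 100 0 0 0.028 0;38 0 100 0 0 0.028 0;38 0 100 0 0 0.028 0;38 0 100 0 0 0.028 0'; python3 -c "
from h import *
go([.4711,-.3551,.003],.620)
w=Cam('wrist');w.save('w11.png');import pickle; pickle.dump(w,open('w11.pkl','wb'))"
```

```text
time: 14.15
tool_pos: [0.4726, -0.3567, 0.0726]
tcp_rot: [1.435, 2.788, -0.002]
wrist_force: [-0.8, 0.2, -0.2]
width: 1.0
t 14.15 shift mm [ 2.6 -0.4 69.6] turn [ 0.002  0.006 -0.   ] jawyaw 0.62 q6 -1.31 tool_pos [ 0.4726 -0.3567  0.0726] F [-0.8  0.2 -0.2] w 1.0
```

View pics/w11.png

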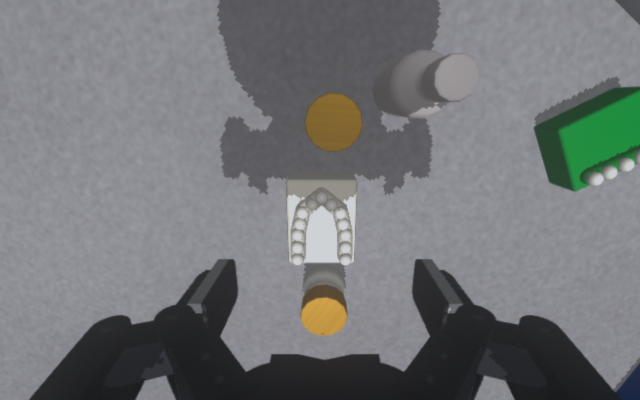

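```bash
python3 - <<'E'
from h import *
import pickle
w=pickle.load(open("w11.pkl","rb"))
C=[w.at(*p,.026) for p in [(287,179),(357,179),(354,264),(289,263)]]
print(np.mean(C,0)); d=(C[1]+C[2]-C[0]-C[3])/2; e=(C[0]+C[1]-C[2]-C[3])/2
print(np.linalg.norm(d),np.linalg.norm(e),np.arctan2(d[1],d[0]),np.arctan2(e[1],e[0])-np.pi/2)
E
python3 -m crank '1 0 15 0 0 0 0;1 0 30 0 0 0 0;1 0 30 0 0 0 0;1 0 30 0 0 0 0'; python3 -c "
from h import *
go([.4711,-.3551,.003],.620)"
```

```text
[ 0.47081863 -0.35523294  0.026     ]
0.0448753437540026 0.06029571648776222 0.6098627313439167 0.6115345079459913
time: 14.7
tool_pos: [0.4694, -0.3537, 0.0387]
tcp_rot: [-1.437, -2.792, -0.0]
wrist_force: [0.7, -0.2, 0.1]
width: 0.998
t 14.7 shift mm [-2.2  0.5 35.7] turn [-0.    -0.001 -0.   ] jawyaw 0.62 q6 -1.31 tool_pos [ 0.4694 -0.3537  0.0387] F [ 0.7 -0.2  0.1] w 0.998
```

```bash
python3 -m crank '-1.5 0 20 0 0 0.004 0;-1.5 0 35 0 0 0.004 0;-1.5 0 35 0 0 0.004 0;-1.5 0 35 0 0 0.004 0'; python3 -m crank '0 0 0 0 0 0 255;0 0 0 0 0 0 255;0 0 0 0 0 0 255;0 0 0 0 0 0 255;0 0 0 0 0 0 255;0 0 0 0 0 0 255;0 0 0 0 0 0 255' 50;  python3 -c "
from h import *
go([.4711,-.3551,.003],.620)
w=Cam('wrist');w.save('w12.png')"
```

```text
time: 15.2
tool_pos: [0.4705, -0.3551, 0.0039]
tcp_rot: [-1.443, -2.79, -0.0]
wrist_force: [-0.5, 0.7, -0.9]
width: 0.998
time: 16.08
tool_pos: [0.4712, -0.3557, 0.0051]
tcp_rot: [1.443, 2.789, -0.001]
wrist_force: [-0.7, -0.1, 5.8]
width: 0.528
t 16.07 shift mm [0.5 0.2 2.1] turn [ 0.     0.001 -0.004] jawyaw 0.616 q6 -1.3 tool_pos [ 0.4712 -0.3557  0.0051] F [-0.7 -0.1  5.8] w 0.528
```

View pics/w12.png

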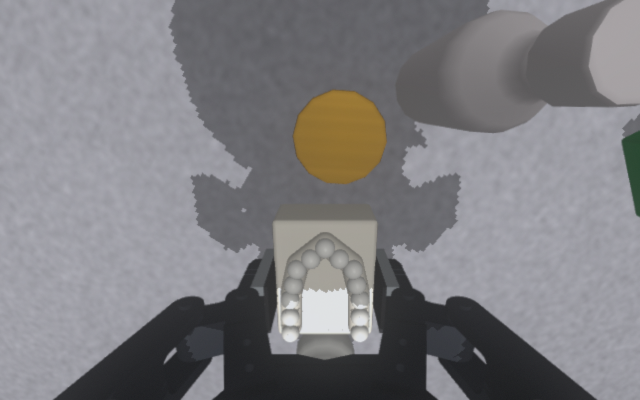

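```bash
python3 -m crank '0 0 -15 0 0 0 255;0 0 -50 0 0 0 255;0 0 -180 0 0 0 255;0 0 -180 0 0 0 255;0 0 -180 0 0 0 255;0 0 -180 0 0 0 255'; python3 -c "
from h import *
go([.5575,-.0324,.20],.043)"
```

```text
time: 16.88
tool_pos: [0.4704, -0.3549, 0.1846]
tcp_rot: [1.443, 2.79, -0.0]
wrist_force: [-0.3, 0.3, -2.9]
width: 0.528
t 16.88 shift mm [212.8 257.5 -15.5] turn [0.    0.    0.573] jawyaw 0.616 q6 -1.3 tool_pos [ 0.4704 -0.3549  0.1846] F [-0.3  0.3 -2.9] w 0.528
```

```bash
python3 -m crank '213 257 -15 0 0 0.573 255;213 257 -15 0 0 0.573 255;213 257 -15 0 0 0.573 255;213 257 -15 0 0 0.573 255;213 257 -15 0 0 0.573 255;213 257 -15 0 0 0.573 255;213 257 -15 0 0 0.573 255;213 257 -15 0 0 0.573 255;213 257 -15 0 0 0.573 255'; python3 -c "
from h import *
go([.5575,-.0324,.07],.043)"
```

```text
time: 18.0
tool_pos: [0.5563, -0.0338, 0.198]
tcp_rot: [-2.174, -2.266, 0.003]
wrist_force: [0.2, 0.0, -1.5]
width: 0.525
t 18.0 shift mm [  1.4   1.6 128. ] turn [-0.002 -0.    -0.001] jawyaw 0.042 q6 -0.15 tool_pos [ 0.5563 -0.0338  0.198 ] F [ 0.2  0.  -1.5] w 0.525
```

```bash
python3 -m crank '1 1 60 0 0 0 255;1 1 115 0 0 0 255;1 1 138 0 0 0 255;1 1 138 0 0 0 255;1 1 138 0 0 0 255;1 1 138 0 0 0 255;1 1 138 0 0 0 255'; python3 -c "
from h import *
go([.5575,-.0324,.024],.043)
w=Cam('wrist');w.save('w13.png',(200,150,440,350),3.3);import pickle; pickle.dump(w,open('w13.pkl','wb'))"
```

```text
time: 18.88
tool_pos: [0.5595, -0.032, 0.0629]
tcp_rot: [2.172, 2.267, 0.003]
wrist_force: [0.3, 0.3, -2.3]
width: 0.523
t 18.88 shift mm [-0.3 -2.1 38.9] turn [ 0.003  0.    -0.   ] jawyaw 0.043 q6 -0.14 tool_pos [ 0.5595 -0.032   0.0629] F [ 0.3  0.3 -2.3] w 0.523
```

View pics/w13.png

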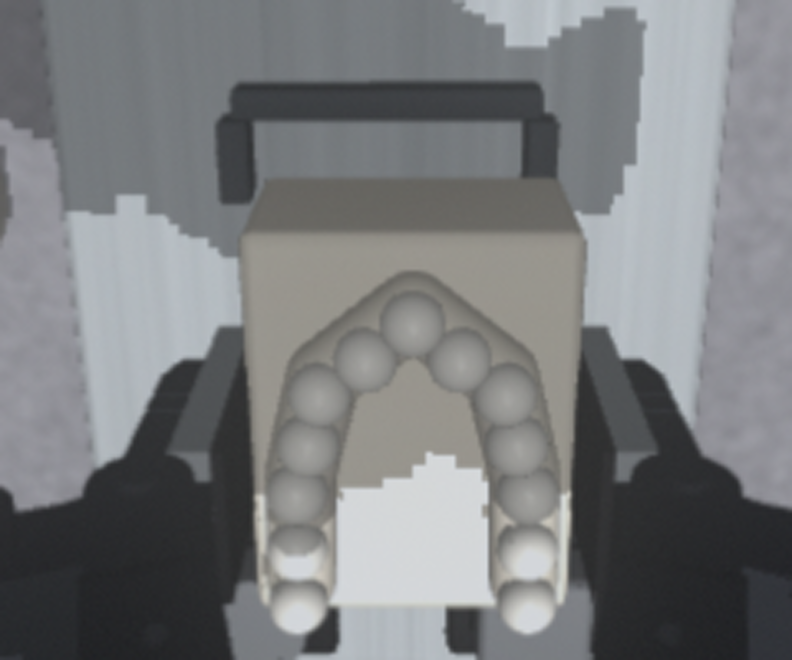

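```bash
python3 -m crank '0 0 0 0 0 0 255;0 0 0 0 0 0 255'
python3 - <<'E'
from h import *
import pickle
w=pickle.load(open("w13.pkl","rb")); A=lambda x,y:(200+x/3.3,150+y/3.3)
C=[w.at(*A(*p),.0844) for p in [(243,233),(583,235),(567,604),(262,604)]]
for c in C: print(np.round(c,4))
print(np.mean(C,0),"vs TCP .5595 -.032")
F=[w.at(*A(*p),.028) for p in [(252,120),(524,120)]]  # inside corners of fence near far corners
print(F, "expect nest +-25.5, +32.5:", [np.array([.5575,-.0324])+ s*.0255*np.array([.999,.043])+.0325*np.array([-.043,.999]) for s in (-1,1)])
go([.5575,-.0324,.024],.043)
E
```

```text
time: 19.18
tool_pos: [0.5583, -0.0317, 0.0614]
tcp_rot: [2.173, 2.269, 0.0]
wrist_force: [0.2, 0.5, -0.8]
width: 0.525
[ 0.538  -0.0017  0.0844]
[ 5.818e-01 -2.000e-04  8.440e-02]
[ 0.5851 -0.0583  0.0844]
[ 0.5402 -0.0601  0.0844]
[ 0.56129    -0.03009749  0.0844    ] vs TCP .5595 -.032
[array([ 0.5309038 , -0.00148186,  0.028     ]), array([5.80394377e-01, 5.77399670e-04, 2.80000000e-02])] expect nest +-25.5, +32.5: [array([ 0.530628, -0.001029]), array([0.581577, 0.001164])]
t 19.18 shift mm [-0.7 -0.8 37.4] turn [0. 0. 0.] jawyaw 0.043 q6 -0.14 tool_pos [ 0.5583 -0.0317  0.0614] F [ 0.2  0.5 -0.8] w 0.525
```

```bash
python3 -m crank '-1.2 -0.8 15 0 0 0 255;-1.2 -0.8 25 0 0 0 255;-1.2 -0.8 25 0 0 0 255;-1.2 -0.8 25 0 0 0 255;-1.2 -0.8 25 0 0 0 255'
python3 - <<'E'
from h import *
go([.5575,-.0324,.024],.043)
w=Cam('wrist');w.save('w14.png',(200,150,440,350),3.3);import pickle; pickle.dump(w,open('w14.pkl','wb'))
E
```

```text
time: 19.8
tool_pos: [0.5579, -0.033, 0.0366]
tcp_rot: [2.173, 2.268, 0.001]
wrist_force: [-0.7, -1.3, -2.4]
width: 0.53
t 19.8 shift mm [ 0.6 -0.4 12.6] turn [0.001 0.    0.   ] jawyaw 0.043 q6 -0.15 tool_pos [ 0.5579 -0.033   0.0366] F [-0.7 -1.3 -2.4] w 0.53
```

View pics/w14.png

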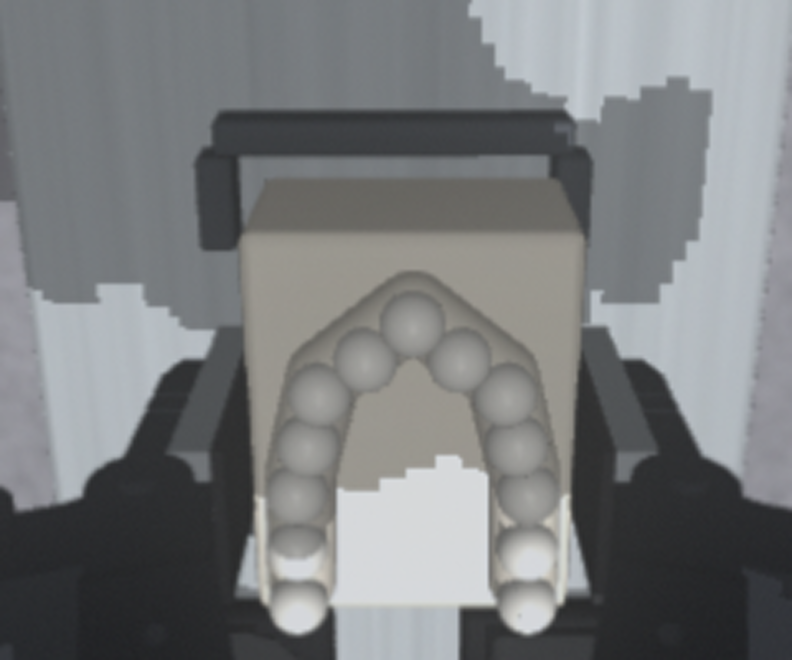

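Run:
```python
from h import *
import pickle
w=pickle.load(open("w14.pkl","rb")); A=lambda x,y:(200+x/3.3,150+y/3.3)
for z in (.030,.032,.034):
    C=[w.at(*A(*p),z) for p in [(269,180),(557,180)]]
    print("model bottom far",z,np.round(C,4).tolist())
F=[w.at(*A(*p),.028) for p in [(240,156),(551,155)]]
print("fence inner far", np.round(F,4).tolist())
C=[w.at(*A(*p),.058) for p in [(243,233),(583,235),(567,604),(262,604)]];print("model top",np.mean(C,0))
im=w.im[200:240,260:380,::-1]; cv2.imwrite("pics/w14c.png",cv2.resize(im,None,fx=6.5,fy=6.5,interpolation=cv2.INTER_CUBIC))
im=w.im[180:215,250:390,::-1]; cv2.imwrite("pics/w14d.png",cv2.resize(im,None,fx=5.7,fy=5.7,interpolation=cv2.INTER_CUBIC))
```

```text
model bottom far 0.03 [[0.5361, -0.0047, 0.03], [0.581, -0.0028, 0.03]]
model bottom far 0.032 [[0.5364, -0.004, 0.032], [0.5807, -0.0022, 0.032]]
model bottom far 0.034 [[0.5367, -0.0034, 0.034], [0.5804, -0.0015, 0.034]]
fence inner far [[0.5313, -0.0016, 0.028], [0.5801, 0.0007, 0.028]]
model top [ 0.55979379 -0.03122707  0.058     ]
```

View pics/w14d.png

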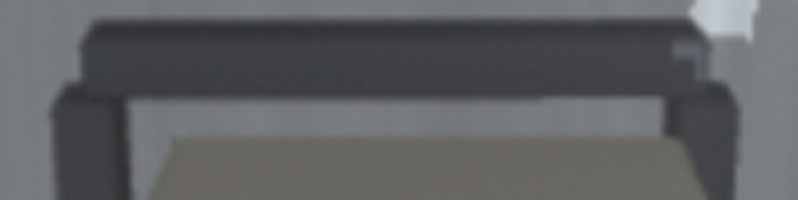

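The model sits about 2.9 mm too far towards +x relative to the fences in the same image. That is a lateral camera bias, since the jaws centre the model. Correcting before lowering.

```bash
python3 -m crank '0 -2.8 0 0 0 0 255;0 -2.8 0 0 0 0 255;0 -2.8 0 0 0 0 255;0 -2.8 0 0 0 0 255'
python3 - <<'E'
from h import *
go([.5547,-.0324,.024],.043)
w=Cam('wrist')
im=w.im[180:240,250:390,::-1]; cv2.imwrite("pics/w15.png",cv2.resize(im,None,fx=5.7,fy=5.7,interpolation=cv2.INTER_CUBIC))
E
```

```text
time: 20.35
tool_pos: [0.5548, -0.0331, 0.0363]
tcp_rot: [2.173, 2.269, 0.0]
wrist_force: [-0.2, -0.3, -1.7]
width: 0.524
t 20.35 shift mm [ 0.7 -0.  12.3] turn [0. 0. 0.] jawyaw 0.043 q6 -0.15 tool_pos [ 0.5548 -0.0331  0.0363] F [-0.2 -0.3 -1.7] w 0.524
```

View pics/w15.png

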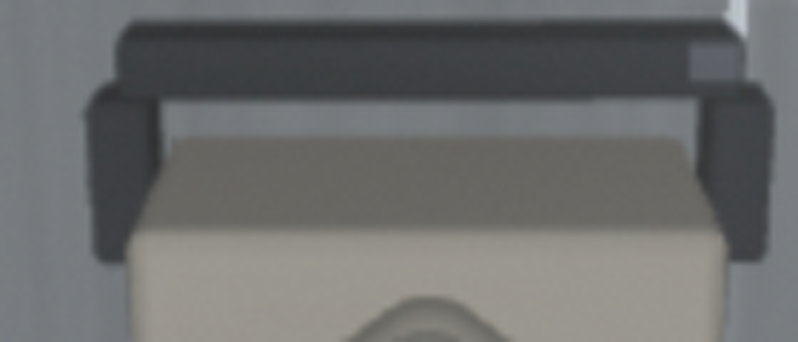

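Now centred: the fence spans columns 90–772 (centre 431) and the model's bottom edge 175–684 (centre 429). Lowering to contact.

```bash
python3 -m crank '0 0 4 0 0 0 255;0 0 8 0 0 0 255;0 0 10 0 0 0 255;0 0 10 0 0 0 255;0 0 10 0 0 0 255'
python3 - <<'E'
from h import *
go([.5547,-.0324,.024],.043)
E
```

```text
time: 21.02
tool_pos: [0.5548, -0.0331, 0.0263]
tcp_rot: [2.173, 2.269, 0.0]
wrist_force: [-1.2, -0.0, -1.4]
width: 0.525
t 21.02 shift mm [ 0.8 -0.   2.3] turn [0. 0. 0.] jawyaw 0.043 q6 -0.15 tool_pos [ 0.5548 -0.0331  0.0263] F [-1.2 -0.  -1.4] w 0.525
```

```bash
python3 -m crank '0 0 1 0 0 0 255;0 0 2 0 0 0 255;0 0 2 0 0 0 255;0 0 2 0 0 0 255'
python3 - <<'E'
from h import *
go([.5547,-.0324,.024],.043)
E
```

```text
time: 21.52
tool_pos: [0.555, -0.0331, 0.0251]
tcp_rot: [2.173, 2.268, 0.0]
wrist_force: [-3.5, -0.3, 6.5]
width: 0.528
t 21.52 shift mm [ 0.7 -0.3  1.1] turn [0. 0. 0.] jawyaw 0.043 q6 -0.15 tool_pos [ 0.555  -0.0331  0.0251] F [-3.5 -0.3  6.5] w 0.528
```

```bash
python3 -m crank '0 0 0 0 0 0 100;0 0 0 0 0 0 0;0 0 0 0 0 0 0;0 0 0 0 0 0 0;0 0 0 0 0 0 0;0 0 -20 0 0 0 0;0 0 -60 0 0 0 0;0 0 -110 0 0 0 0;0 0 -110 0 0 0 0;0 0 -110 0 0 0 0'
python3 - <<'E'
from h import *
go([.5547,-.0324,.2],.043)
w=Cam('wrist');w.save('w16.png',(230,90,410,260),3.5);import pickle; pickle.dump(w,open('w16.pkl','wb'))
E
```

```text
time: 22.78
tool_pos: [0.5545, -0.0331, 0.1342]
tcp_rot: [2.173, 2.269, 0.0]
wrist_force: [-0.2, 0.3, -1.0]
width: 0.998
t 22.77 shift mm [  0.7   0.2 -65.8] turn [ 0.  0. -0.] jawyaw 0.043 q6 -0.15 tool_pos [ 0.5545 -0.0331  0.1342] F [-0.2  0.3 -1. ] w 0.998
```

View pics/w16.png

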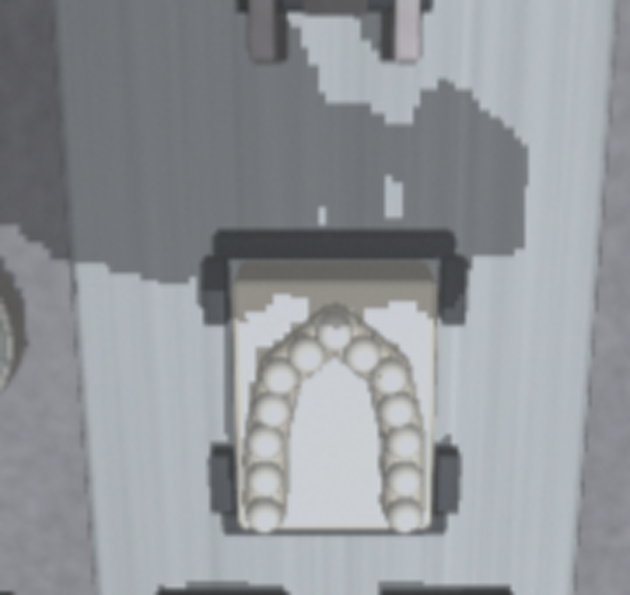

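The new model sits squarely in the nest, with even gaps all round. Next I'll go above the paddle with the fingers shutting and look.

```bash
python3 -m crank '0 0 -60 0 0 0 255;0 0 -90 0 0 0 255;60 0 -90 0 0 0 255;120 0 -90 0 0 0 255;140 0 -90 0 0 0 255;140 0 -90 0 0 0 255;140 0 -90 0 0 0 255;140 0 -90 0 0 0 255'
python3 - <<'E'
from h import *
go([.548,.124,.13],.043)
w=Cam('wrist');w.save('w17.png');import pickle; pickle.dump(w,open('w17.pkl','wb'))
E
```

```text
time: 23.82
tool_pos: [0.5487, 0.1054, 0.2239]
tcp_rot: [-2.175, -2.267, 0.001]
wrist_force: [0.4, -0.3, 0.3]
width: -0.001
t 23.82 shift mm [18.7  0.1 93.9] turn [-0.001  0.001 -0.002] jawyaw 0.041 q6 0.1 tool_pos [0.5487 0.1054 0.2239] F [ 0.4 -0.3  0.3] w -0.001
```

View pics/w17.png

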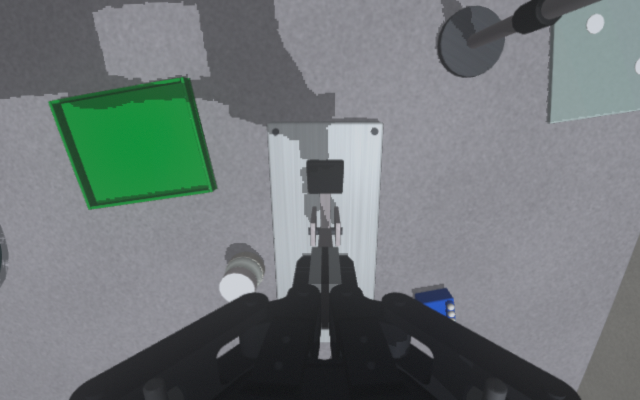

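Run:
```python
from h import *
import pickle
w=pickle.load(open("w17.pkl","rb"))
for z in (.10,.105,.11): print(w.at(325,176.5,z))
for p,z in [((325,160),.113),((325,193),.097)]: print(w.at(*p,z))
# second view: top camera, paddle centre (280+152/6,160+233/6)
t=Cam("top"); print("tri w/ w1? scene:");
```

```text
[0.54996555 0.12339655 0.1       ]
[0.54991098 0.12450617 0.105     ]
[0.54985642 0.12561579 0.11      ]
[0.54923819 0.14034055 0.113     ]
[0.55064131 0.10729183 0.097     ]
tri w/ w1? scene:
```

```bash
python3 -m crank '18 -0.6 40 0 0 0 255;18 -0.6 96 0 0 0 255;18 -0.6 96 0 0 0 255;18 -0.6 96 0 0 0 255;18 -0.6 96 0 0 0 255'
python3 - <<'E'
from h import *
go([.5475,.1235,.112],.043)
w=Cam('wrist');w.save('w18.png',(200,120,440,320),3)
s=Cam("scene");s.save("s18.png",(230,100,390,260),4)
E
```

```text
time: 24.55
tool_pos: [0.5496, 0.1248, 0.1314]
tcp_rot: [2.172, 2.266, 0.006]
wrist_force: [0.8, 0.6, 0.8]
width: -0.002
t 24.55 shift mm [-1.2 -2.3 19.4] turn [ 0.005 -0.001 -0.   ] jawyaw 0.043 q6 0.14 tool_pos [0.5496 0.1248 0.1314] F [0.8 0.6 0.8] w -0.002
```

View pics/w18.png

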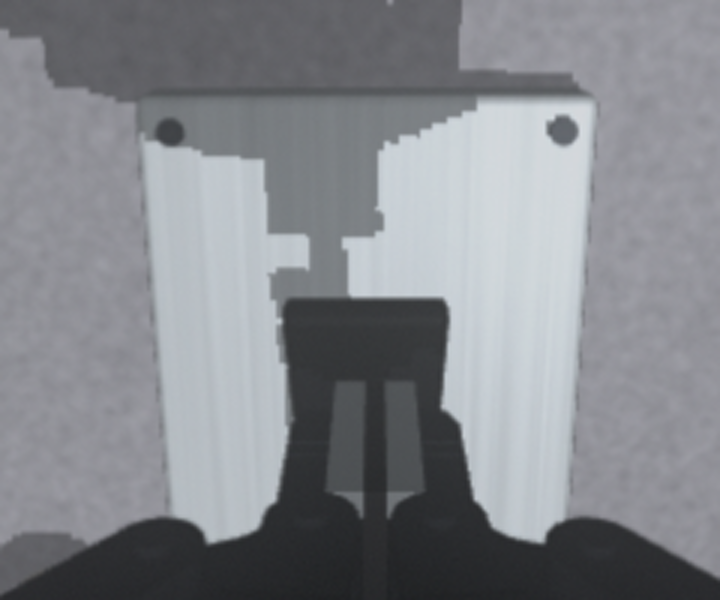

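View pics/s18.png

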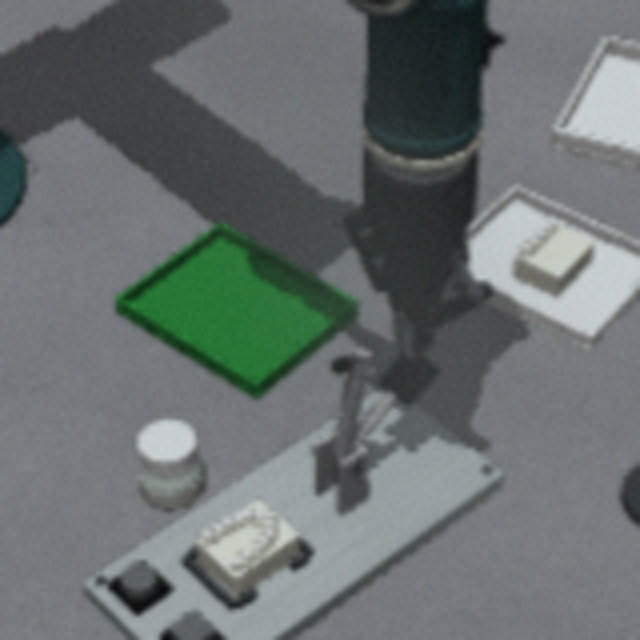

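```bash
python3 -m crank '0 0 10 0 0 0 255;0 0 16 0 0 0 255;0 0 22 0 0 0 255;0 0 28 0 0 0 255'; python3 -c "
from h import *
go([.5475,.1235,.065],.043)"
```

```text
time: 25.15
tool_pos: [0.548, 0.1252, 0.1009]
tcp_rot: [2.173, 2.268, 0.002]
wrist_force: [-0.7, 1.1, 8.1]
width: 0.0
t 25.15 shift mm [-1.7 -0.6 35.9] turn [ 0.001 -0.001 -0.   ] jawyaw 0.043 q6 0.14 tool_pos [0.548  0.1252 0.1009] F [-0.7  1.1  8.1] w 0.0
```

```bash
python3 -m crank '0 0 6 0 0 0 255;0 0 12 0 0 0 255;0 0 18 0 0 0 255;0 0 24 0 0 0 255;0 0 30 0 0 0 255;0 0 36 0 0 0 255;0 0 36 0 0 0 255'; python3 -c "
from h import *
go([.5475,.1235,.065],.043)
s=Cam('scene');s.save('s19.png',(230,100,390,260),4)"
```

```text
time: 26.02
tool_pos: [0.5462, 0.1244, 0.0629]
tcp_rot: [-2.172, -2.268, 0.004]
wrist_force: [-0.4, -0.4, 0.2]
width: 0.003
t 26.02 shift mm [-0.9  1.3 -2.1] turn [-0.003  0.    -0.   ] jawyaw 0.043 q6 0.14 tool_pos [0.5462 0.1244 0.0629] F [-0.4 -0.4  0.2] w 0.003
```

View pics/s19.png

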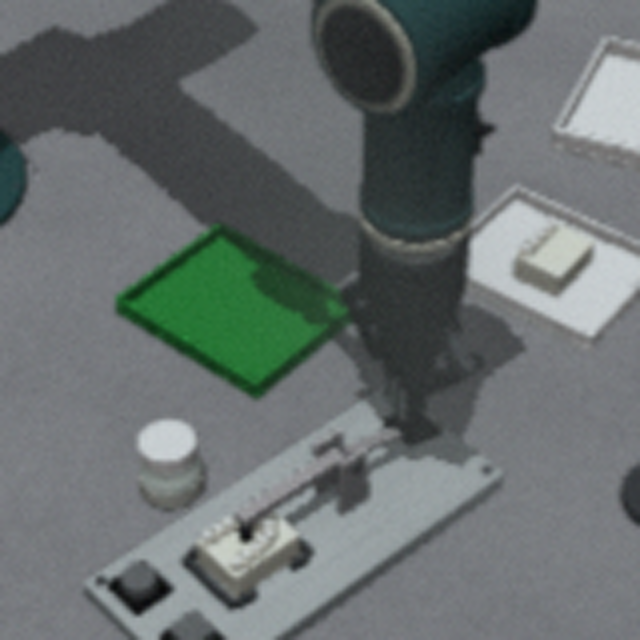

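The clamp has snapped over, with its foot on the new model at crop (245,530) and no force on the fingers. Now to the start key.

```bash
python3 -m crank '0 0 -60 0 0 0 255;0 0 -110 0 0 0 255;-60 0 -110 0 0 0 255;-120 0 -110 0 0 0 255;-180 0 -110 0 0 0 255;-233 -10 -110 0 0 0 255;-233 -10 -110 0 0 0 255;-233 -10 -110 0 0 0 255;-233 -10 -110 0 0 0 255'; python3 -c "
from h import *
go([.5279,-.1077,.06],.043)
w=Cam('wrist');w.save('w20.png')"
```

```text
time: 27.2
tool_pos: [0.5474, -0.1073, 0.1743]
tcp_rot: [-2.171, -2.27, -0.0]
wrist_force: [-0.3, 0.2, -0.2]
width: 0.0
t 27.2 shift mm [  0.5 -19.5 114.3] turn [ 0.    -0.     0.001] jawyaw 0.044 q6 -0.28 tool_pos [ 0.5474 -0.1073  0.1743] F [-0.3  0.2 -0.2] w 0.0
```

View pics/w20.png

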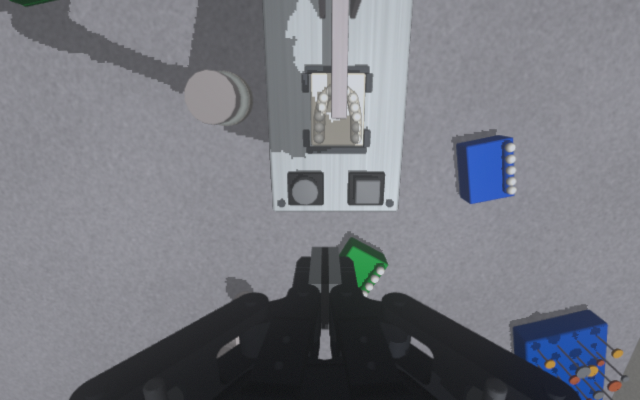

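```bash
python3 -m crank '0 -19.5 50 0 0 0 255;0 -19.5 110 0 0 0 255;0 -19.5 110 0 0 0 255;0 -19.5 110 0 0 0 255;0 -19.5 110 0 0 0 255;0 -19.5 110 0 0 0 255'; python3 -c "
from h import *
go([.5279,-.1077,.037],.043)
w=Cam('wrist');w.save('w21.png',(200,120,440,320),3)"
```

```text
time: 28.0
tool_pos: [0.5299, -0.1098, 0.0668]
tcp_rot: [2.17, 2.266, 0.003]
wrist_force: [-0.4, 0.9, 0.6]
width: -0.002
t 28.0 shift mm [ 2.2 -2.  29.7] turn [0.004 0.001 0.   ] jawyaw 0.043 q6 -0.29 tool_pos [ 0.5299 -0.1098  0.0668] F [-0.4  0.9  0.6] w -0.002
```

View pics/w21.png

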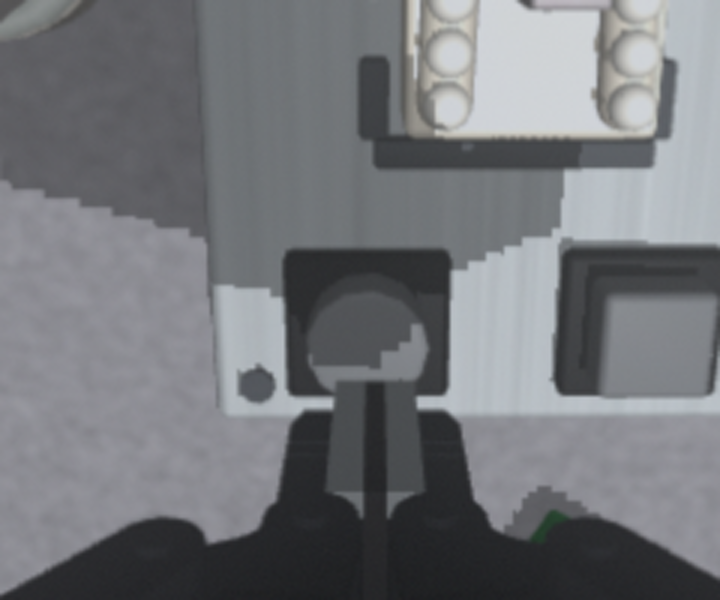

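```bash
python3 -m crank '0 0 12 0 0 0 255;0 0 20 0 0 0 255;0 0 24 0 0 0 255;0 0 26 0 0 0 255;0 0 28 0 0 0 255'; python3 -c "
from h import *
go([.5279,-.1077,.033],.043)"
```

```text
time: 28.68
tool_pos: [0.5277, -0.1093, 0.0364]
tcp_rot: [-2.173, -2.268, 0.001]
wrist_force: [-2.4, 0.1, 5.7]
width: -0.002
t 28.68 shift mm [1.6 0.3 3.4] turn [-0.001 -0.    -0.   ] jawyaw 0.043 q6 -0.29 tool_pos [ 0.5277 -0.1093  0.0364] F [-2.4  0.1  5.7] w -0.002
```

```bash
python3 -m crank '0 0 1 0 0 0 255;0 0 2 0 0 0 255;0 0 3 0 0 0 255;0 0 4 0 0 0 255;0 0 4 0 0 0 255'; python3 -c "
from h import *
go([.5279,-.1077,.033],.043)"
```

```text
time: 29.3
tool_pos: [0.5279, -0.1094, 0.0321]
tcp_rot: [2.173, 2.269, 0.0]
wrist_force: [0.2, 0.2, 0.6]
width: 0.003
t 29.3 shift mm [ 1.7  0.  -0.9] turn [ 0.  0. -0.] jawyaw 0.043 q6 -0.29 tool_pos [ 0.5279 -0.1094  0.0321] F [0.2 0.2 0.6] w 0.003
```

The force fell from 5.7 N to about 0, so the key clicked. Retreating and checking everything.

```bash
python3 -m crank '0 0 -30 0 0 0 255;0 0 -90 0 0 0 255;0 0 -142 0 0 0 255;0 0 -142 0 0 0 255;0 0 -142 0 0 0 255;0 0 -142 0 0 0 255'
python3 - <<'E'
from h import *
go([.5279,-.1077,.2],.043)
w=Cam('wrist');w.save('w22.png',(240,40,440,220),4);import pickle; pickle.dump(w,open('w22.pkl','wb'))
t=Cam('top');t.save('t22.png',(180,150,500,270),2.5);s=Cam('scene');s.save('s22.png',(140,120,400,315),3)
E
```

```text
time: 30.05
tool_pos: [0.5264, -0.109, 0.1721]
tcp_rot: [-2.171, -2.266, 0.003]
wrist_force: [-0.6, 0.4, -0.5]
width: 0.001
t 30.05 shift mm [  1.2   1.5 -27.9] turn [-0.004 -0.001 -0.   ] jawyaw 0.043 q6 -0.29 tool_pos [ 0.5264 -0.109   0.1721] F [-0.6  0.4 -0.5] w 0.001
```

View pics/w22.png

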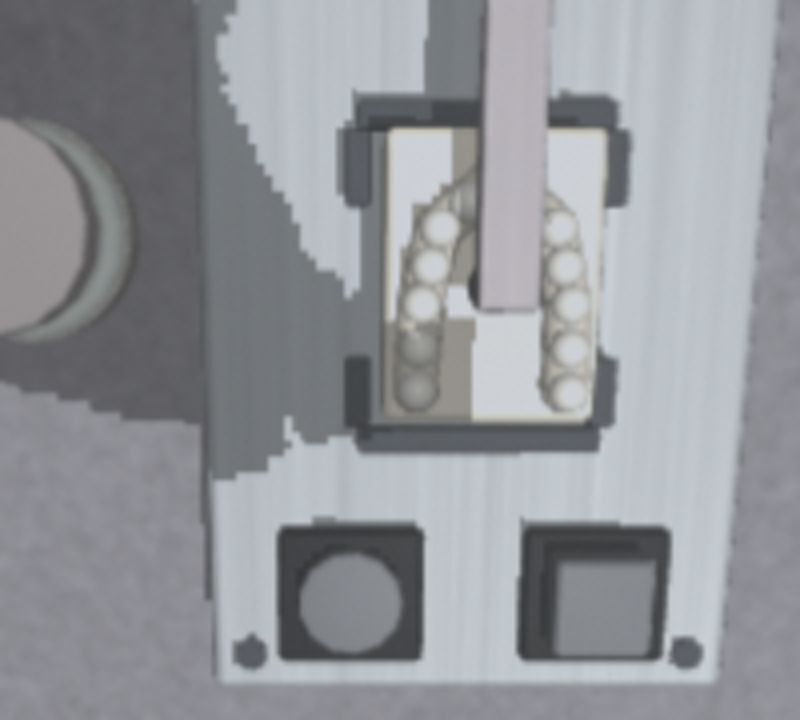

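View pics/s22.png

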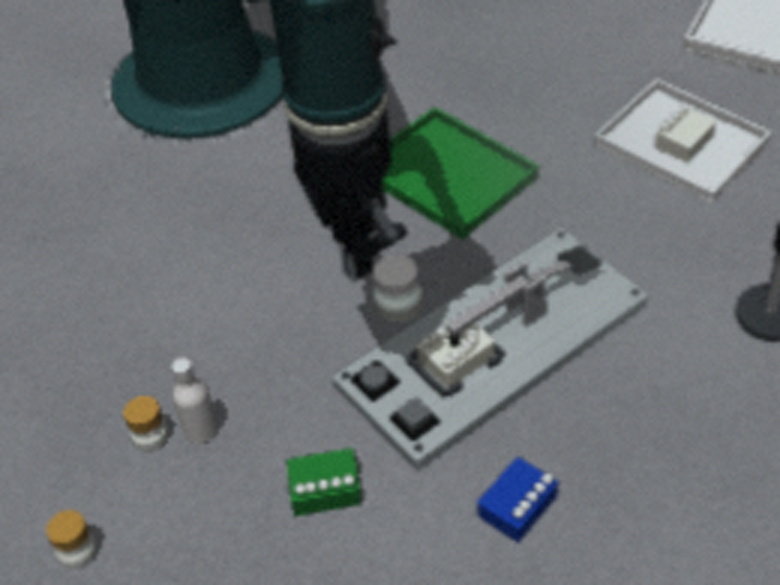

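View pics/t22.png

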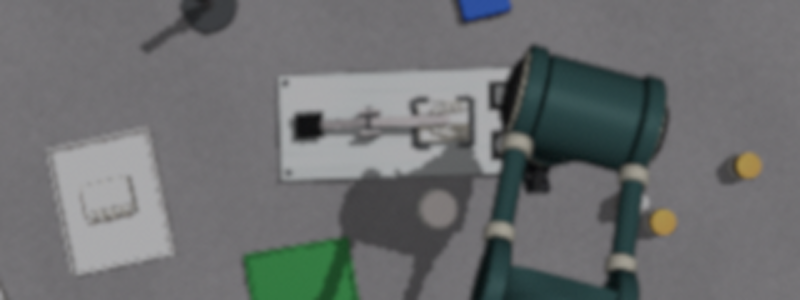

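All steps check out in the pictures: the round key sits lower than the square one, the clamp is down on the model, and the jars, bottle and tub are standing in place. Handing in.

```bash
python3 -c "
from workcell import job
print(job.finish_job())"
```

```text
the job is handed in; nothing more can be done
None
```

I handed the job in at about 30 s of the 70 s allowed. By my last pictures every step is done, but the hand-in gave no verdict.

- **Finished model:** it lies flat near the middle of the smaller white tray, let go.
- **New model:** it sits flat in the nest between the fences, let go.
- **Clamp:** the paddle snapped down after about 8 N at the peak. The foot rests on the new model and the fingers felt no force afterwards.
- **Start key:** the force rose to 5.7 N, then fell to about 0 with the fingertips at 32 mm. The round key now looks lower than the square stop key, which I did not touch.
- **Bystanders:** the jars, bottle and tub look upright and where they were, judged by eye, not measured. The arm ended clear at 172 mm height.

**Disagreement:** positions measured with the wrist camera were about 2.8 mm too far sideways. I saw this from the gap between the new model and the fences just before lowering it. I corrected for it there and again for the paddle and the start key. When I gripped the finished model, this offset probably pushed it about 2.4 mm sideways inside the nest, which did no harm.

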